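# Weigh out the lift-test ballast on the spring scale

### The job

Make up the ballast for a drone lift test on the spring scale: add aluminium blocks from the plywood rack to its three-cell pan, and take blocks off where that is needed, until the needle rests between the two limit tabs on the rim of the dial. Set every block down gently, flat on the floor of a pan cell (never dropped in), lay any block you take off flat on the bench, and leave the tabs as they are set and the other things on the bench undisturbed.

Things in the scene. Friction and masses are not known exactly. Their poses are not given: they have to be found in the camera images.
- scale: spring dial scale, fixed to the bench: grey housing 132 mm wide (y), x = -172 to +52 mm, 92 mm high; the dial on its front looks to its own -x, leaning back 45 degrees; the pan rides on a stem above. Origin on the bench under the pan's centre, x to the back, z up. Place and yaw vary; scale and rack may stand either way round (left or right).
- pan (a joint): how far the sprung pan has sunk, in m (0 empty, grows downwards, stop at 0.034). 2.5 mm for every 33 g on the pan, evenly; damped, settles in half a second. A cell leaves 27 mm on either side of a block's 30 mm width but only 8 mm at the ends of its 68 mm length: fingers reach down only beside its long sides.
- pan_floor (a point): centre of the pan's floor (middle cell), moving with the pan, 136 mm above the bench when empty; axes as the scale's. The pan is an open steel tray, 89 mm (x) by 262 mm (y), of three cells, each 84 x 84 mm inside, centres at y = -86.5, 0, +86.5 mm; walls and partitions are 2.5 mm thick and stand 40 mm above the floor.
- needle (a joint): angle of the dial's needle, in rad: 0 empty, growing clockwise as read; it is geared to the pan, 0.4 rad for every 33 g (160 rad per m of pan travel).
- band (a joint): where the middle between the two limit tabs is set on the dial, in rad on the same scale as the needle; each tab is 0.26 rad to its side. Varies; it lies 30 to 180 g above the load at the start. Not to be turned.
- needle_tip (a point): the tip of the needle, 42 mm from the dial's centre.
- band_mid (a point): the point midway between the two limit tabs, 42 mm from the dial's centre and in the plane of the needle: the needle tip stands here when the joints needle and band are equal; a tab's edge is 10.9 mm from it.
- rack: fixed plywood rack: base 96 (x) x 146 (y) x 9 mm, four upright partitions 46 mm long in x, 8 mm thick, tops 41 mm above the bench: three bays, 34 mm wide, at y = -42, 0, +42 mm. Blocks lie in them along x, standing out 11 mm at each end, with 2 mm at the long sides: they can be taken only by their two ends (68 mm apart). Origin at the underside's centre, z up. Place and yaw vary.
- block06: plain aluminium ballast block 68 x 30 x 6 mm (along its own x, y, z; two bolt holes in its top), about 33 g (true to 3 %); starts lying in the -y or the middle cell of the scale's pan (which of the two varies). Origin at the centre of its underside, z up.
- block18: plain aluminium ballast block 68 x 30 x 18 mm (along its own x, y, z; two bolt holes in its top), about 99 g (true to 3 %); starts lying in the -y or the middle cell of the scale's pan (which of the two varies). Origin at the centre of its underside, z up.
- block12: plain aluminium ballast block 68 x 30 x 12 mm (along its own x, y, z; two bolt holes in its top), about 66 g (true to 3 %); starts lying in one of the rack's three bays (which one varies). Origin at the centre of its underside, z up.
- block24: plain aluminium ballast block 68 x 30 x 24 mm (along its own x, y, z; two bolt holes in its top), about 132 g (true to 3 %); starts lying in one of the rack's three bays (which one varies). Origin at the centre of its underside, z up.
- block30: plain aluminium ballast block 68 x 30 x 30 mm (along its own x, y, z; two bolt holes in its top), about 165 g (true to 3 %); starts lying in one of the rack's three bays (which one varies). Origin at the centre of its underside, z up.
- bottle: the white bottle of cleaner that stands near the work, 58 mm in diameter, 158 mm tall, in the gap between scale and rack, at its near or far end; a bystander, not to be moved by more than 20 mm or tipped. Origin at the centre of its foot.
- battery: silver one-cell drone battery with short leads, 29 x 95 x 9 mm (long along its own y), lying at the other end of that gap; a bystander, not to be moved by more than 20 mm. Origin at the middle, on the bench.
- driver: screwdriver with a red handle, 18 x 130 x 19 mm (long along its own y), lying at the back left, beyond the scale or the rack; a bystander, not to be moved by more than 20 mm. Origin at the middle, on the bench.
Mind the look-alikes: they are no part of the job. Leave any black look-alike of the block30 alone.

How it is judged:
At the end, for the whole second after the job is handed in: The needle rests between the limit tabs (tip within 10.9 mm, 0.26 rad, of the midpoint); each block lies flat, still and released: on a pan cell's floor (within 4 mm), on the bench or in the rack; bystanders within 20 mm of where they were (distance between needle_tip and band_mid below 0.0109 m and velocity of joint needle between -0.05 and 0.05 rad/s and ((x of block06 in the frame of pan_floor between -0.04 and 0.04 m and y of block06 in the frame of pan_floor between -0.128 and 0.128 m and z of block06 in the frame of pan_floor between -0.004 and 0.004 m) or height (world z) of block06 between -0.006 and 0.014 m) and angle between each of block06, block12, block18, block24, block30's own z axis and vertical below 0.1 rad and linear speed of each of block06, block12, block18, block24, block30 below 0.02 m/s and ((x of block12 in the frame of pan_floor between -0.04 and 0.04 m and y of block12 in the frame of pan_floor between -0.128 and 0.128 m and z of block12 in the frame of pan_floor between -0.004 and 0.004 m) or height (world z) of block12 between -0.006 and 0.014 m) and ((x of block18 in the frame of pan_floor between -0.04 and 0.04 m and y of block18 in the frame of pan_floor between -0.128 and 0.128 m and z of block18 in the frame of pan_floor between -0.004 and 0.004 m) or height (world z) of block18 between -0.006 and 0.014 m) and ((x of block24 in the frame of pan_floor between -0.04 and 0.04 m and y of block24 in the frame of pan_floor between -0.128 and 0.128 m and z of block24 in the frame of pan_floor between -0.004 and 0.004 m) or height (world z) of block24 between -0.006 and 0.014 m) and ((x of block30 in the frame of pan_floor between -0.04 and 0.04 m and y of block30 in the frame of pan_floor between -0.128 and 0.128 m and z of block30 in the frame of pan_floor between -0.004 and 0.004 m) or height (world z) of block30 between -0.006 and 0.014 m)); the robot touches nothing.
It fails at once if a block let go over the pan more than 8 mm above the floor of a cell ((x of block06 in the frame of pan_floor between -0.05 and 0.05 m and y of block06 in the frame of pan_floor between -0.135 and 0.135 m and z of block06 in the frame of pan_floor between 0.008 and 0.08 m and contact force between the fingers and block06 below 0.05 N) or (x of block12 in the frame of pan_floor between -0.05 and 0.05 m and y of block12 in the frame of pan_floor between -0.135 and 0.135 m and z of block12 in the frame of pan_floor between 0.008 and 0.08 m and contact force between the fingers and block12 below 0.05 N) or (x of block18 in the frame of pan_floor between -0.05 and 0.05 m and y of block18 in the frame of pan_floor between -0.135 and 0.135 m and z of block18 in the frame of pan_floor between 0.008 and 0.08 m and contact force between the fingers and block18 below 0.05 N) or (x of block24 in the frame of pan_floor between -0.05 and 0.05 m and y of block24 in the frame of pan_floor between -0.135 and 0.135 m and z of block24 in the frame of pan_floor between 0.008 and 0.08 m and contact force between the fingers and block24 below 0.05 N) or (x of block30 in the frame of pan_floor between -0.05 and 0.05 m and y of block30 in the frame of pan_floor between -0.135 and 0.135 m and z of block30 in the frame of pan_floor between 0.008 and 0.08 m and contact force between the fingers and block30 below 0.05 N)).
It fails at once if the pan struck (driven down faster than 0.3 m/s) (velocity of joint pan above 0.3 m/s).
It fails at once if the limit tabs moved (by more than 4 mm) (distance of band_mid from where it was at the start of the episode above 0.004 m).
It fails at once if a bystander moved by more than 20 mm, or the bottle tipped (distance of any of bottle, battery, driver from where it was at the start of the episode above 0.02 m or angle between bottle's own z axis and vertical above 0.3 rad).
It fails at once if a block fallen off the bench (height (world z) of any of block06, block12, block18, block24, block30 below -0.05 m).
It also fails if it takes over 64 s, if anything falls off the work surface, if the arm or the gripper's body presses on something with over 40 N, if the wrist force passes 120 N, or if a joint passes its speed limit or range.

### The arm

A 6-joint arm with a two-finger parallel gripper is mounted at the origin on a cart in front of the work surface, level with it; the furniture and walls round the work are solid. World frame = base frame: x ahead of the robot, y to its left, z up, the work surface at z = 0. Lengths are in m, angles in rad, forces in N, time in s.
With the tool pointing down it reaches from about 0.35 to 0.775 m from the base axis. Payload 5.5 kg.
Tool frame: the origin (TCP) lies on the centre line of the jaws, within the pads' length; the fingertips stand 11 mm ahead of it and the grasp point (between the pads) lies 8 mm behind it; z points along the fingers, y is the line along which they close (so a half turn about z gives the same grasp; the last joint's range is limited). The gripper opens to 85 mm and grips with 20 to 120 N. Pads are 22 mm wide; open, the fingers measure 114 mm over their backs; the gripper's body (76 mm by 85 mm) begins 54 mm behind the grasp point. The pads swing forward as they close: fully open they stand 13 mm farther back than shut.
Start: joints at [0.994, 0.313, 0.046, 1.304, 0, 1.431], TCP at [0.243, 0.521, 0.212] pointing down, gripper open.
Joint ranges: [-2.76, 2.76], [-0.86, 1.69], [-1.03, 1.26], [-2.2, 2.34], [-1.47, 1.5], [-3.14, 3.14]. Speed limits (rad/s): [2.57, 2.57, 3.14, 3.14, 3.14, 3.14].

### API

Orientations are given as a unit quaternion [w, x, y, z].
In Python, from workcell import get_state, eyes, env gives the robot as it stands.
- The arm moves only by the shell command python3 -m inch 'ROWS' [OPENING] [FORCE]. ROWS is JSON, one flat list of numbers, 4 for each row, row after row: the shift along the tool's x, y, z in cm, then the turn about the tool's z in rad. A call has exactly 5 rows; each row shifts and turns the commanded pose from where the row before left it, along the tool's axes as they then stand; what a row does not reach is not made up. A row lasts 1/12 s, in which the tool goes at most 41.7 mm and 7.16 degrees, less where a joint would pass 70% of its speed; a pose out of reach is approached as far as the arm can. A call is refused whole if a number of a shift passes 4.17 or a number of a turn 0.125, either way. A call with a gripper value outside its range is refused whole. OPENING is the opening, from -1 (shut) to 1 (fully open), set as the call begins (- or left out, the last holds). The fingers move at their own pace and stop on an object; FORCE is the grip in N (left out, the last holds). Time passes only in rows, so rows that do not move let the fingers close, or fill a call up. It gives the time, the measured TCP pose, the force, the opening and the grip force at its end, in the units of the state.
- get_state(): the state, without advancing time (a new reading comes with each control period).
- eyes.read_camera(name): name is "scene" or "top"; returns the picture (384x512x3 uint8, red, green, blue); there is no depth.
- eyes.camera_info(name): a dict with "fovy" (degrees; the focal length in pixels is half the picture's height over the tangent of half this angle, whatever the lens; pixels are square), "cx", "cy" (the principal point, pixels), "xyz" and "orientation" of the camera in the world. Camera axes: x right, y down, z forward; pixel columns grow to the right and rows downward; lengths in m; the calibration is good to about 2 mm. A picture is of the moment at which its call begins. camera_info takes no time and is no camera call.
- env.hand_in(): hands the job in; it is judged then, once.
The state is a dict: "clock": time; "joint_pos": joint angles; "qvel": joint speeds; "tau": joint torques, N m; "tcp_pos": TCP position; "orientation": TCP orientation; "wrist_force": force on the tool from outside, world axes, zero at the start; "ft_torque": the same for the moment, N m; "finger_gap": finger opening in m; "grip_force": force on a finger pad.
Only numpy, scipy, OpenCV 4.12 (cv2) and the standard library are available. Lean on these libraries where they do the work, as an engineer would, in place of code of your own. Each camera call takes 0.05 s, during which the arm holds its last target. There are 200 camera calls.

## Working session

There is one attempt and no reset: what is moved stays moved. The work goes in short steps, Python scripts to look and compute and a shell command to move; the robot and the scene stay as the last step left them, time stands still between calls to the robot, and variables do not carry over. Pictures are saved under pics/ and viewed, at most 10 in all, crops included, and the job is handed in when it is done.

```bash
mkdir -p pics; ls; python3 - <<'E'
from workcell import get_state, eyes, env
import cv2
for n in ("scene","top"):
    im=eyes.read_camera(n); cv2.imwrite(f"pics/{n}0.png",im[:,:,::-1]); print(n,eyes.camera_info(n))
print(get_state())
E
```

```text
pics
scene {'fovy': 49.796258729069635, 'cx': 251.94897684504608, 'cy': 189.30766993929984, 'xyz': array([0.07884065, 0.81876691, 0.58898494]), 'orientation': array([ 0.12830539, -0.19787789,  0.82898431, -0.50711645])}
top {'fovy': 46.603870634939895, 'cx': 258.6572696992793, 'cy': 194.5260280279808, 'xyz': array([ 0.34631239, -0.01390767,  1.29236186]), 'orientation': array([ 0.0494126 , -0.7047799 ,  0.7047894 , -0.06415291])}
{'clock': 0.1, 'joint_pos': array([9.94362207e-01, 3.13958053e-01, 4.51112953e-02, 1.30359413e+00,
       3.18754954e-05, 1.43116431e+00]), 'qvel': array([ 0.00018878, -0.00128952,  0.00302664,  0.00020089,  0.00049075,
       -0.00151718]), 'tau': array([ 3.15606441e-03, -4.81728244e+01,  2.99242008e+01,  1.27603125e-02,
       -8.55913936e-05,  5.71739690e-06]), 'tcp_pos': array([0.24300573, 0.5206043 , 0.21108708]), 'orientation': array([-3.03081587e-04,  2.16668877e-01,  9.76244806e-01, -7.64554232e-04]), 'wrist_force': array([-0.0794696,  0.154957 ,  0.4196365]), 'ft_torque': array([-0.06479905, -0.05008169,  0.00212226]), 'grip_force': 0.0, 'finger_gap': 0.08566441776155442}
```

View pics/top0.png

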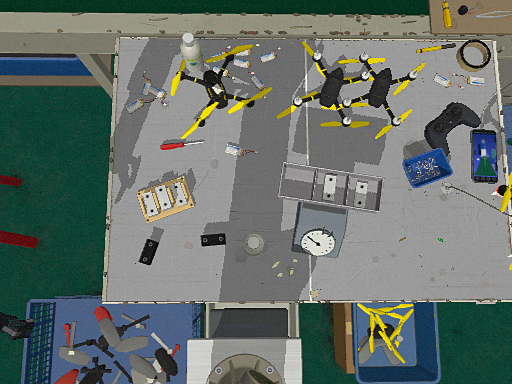

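View pics/scene0.png

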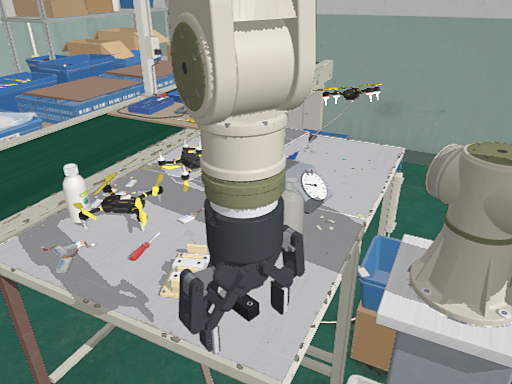

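The top view shows the rack at about (165,200) with three silver blocks, and the black look-alikes at (149,252) and (213,240). The scale pan cells are at (297,182) empty, (330,187) and (362,190), with the dial at (318,240). The bottle is at (255,242), the battery at (238,150) and the driver at (180,145). The scene view shows the gripper above the near left, hiding part of the rack. Next I take close crops.

```bash
cat > h.py <<'E'
import numpy as np, cv2
from scipy.spatial.transform import Rotation as R
from workcell import get_state, eyes, env
def cam(n):
    i=eyes.camera_info(n); q=i["orientation"]
    return 192/np.tan(np.radians(i["fovy"]/2)), i["cx"], i["cy"], np.array(i["xyz"]), R.from_quat([*q[1:],q[0]]).as_matrix()
def plane(n,uv,z):
    f,cx,cy,c,M=cam(n); uv=np.atleast_2d(uv).astype(float)
    d=np.c_[(uv[:,0]-cx)/f,(uv[:,1]-cy)/f,np.ones(len(uv))]@M.T
    return c+d*((z-c[2])/d[:,2])[:,None]
def proj(n,p):
    f,cx,cy,c,M=cam(n); q=(np.atleast_2d(p)-c)@M
    return np.c_[f*q[:,0]/q[:,2]+cx,f*q[:,1]/q[:,2]+cy]
def crop(im,x,y,w,h,k): return cv2.resize(im[y:y+h,x:x+w],None,fx=k,fy=k,interpolation=cv2.INTER_CUBIC)
E
python3 - <<'E'
from h import *
im=cv2.imread("pics/top0.png"); s=cv2.imread("pics/scene0.png")
a=crop(im,295,222,50,40,8); b=crop(im,130,170,70,56,400/70); c=crop(im,275,155,112,62,400/112); d=crop(s,290,160,50,50,6)
o=np.zeros((600,800,3),np.uint8)
for k,(p,x,y) in enumerate([(a,0,0),(b,400,0),(c,0,325),(d,420,320)]):
    p=p[:600-y,:800-x]; o[y:y+p.shape[0],x:x+p.shape[1]]=p
cv2.imwrite("pics/c1.png",o)
print(proj("top",[[.243,.521,.21],[0,0,0]]))
E
```

```text
[[ 19.98232157 312.06512387]
 [243.9753956  395.06857873]]
```

View pics/c1.png

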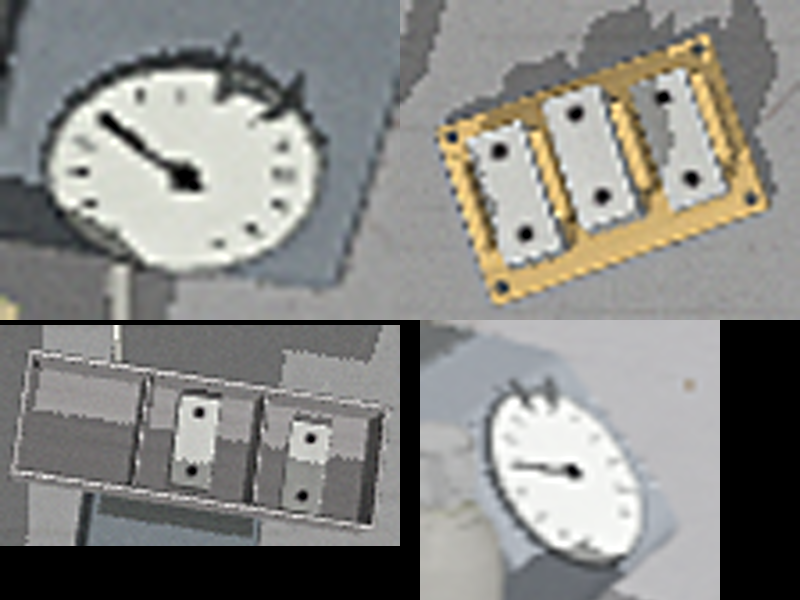

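The crop shows the needle at upper left of the dial, with tip at crop (103,117) and hub at (187,180). The tabs are at (230,70) and (285,105). The rack holds three silver blocks, and the right one, which has a partition shadow on it, looks lowest. In the pan, the middle block looks thicker (shadow step) than the right block. Candidates: top-view silver blocks at (150,203), (165,198) and (181,194) are the real ones. The black ones at (149,252) and (213,240) are look-alikes to leave alone.

```bash
cat >> h.py <<'E'
def tri(ut,us):
    A=[];b=[]
    for n,uv in (("top",ut),("scene",us)):
        c=cam(n)[3]; d=plane(n,uv,0)[0]-c; d/=np.linalg.norm(d); P=np.eye(3)-np.outer(d,d); A.append(P);b.append(P@c)
    return np.linalg.lstsq(np.vstack(A),np.hstack(b),rcond=None)[0]
E
python3 - <<'E'
from h import *
np.set_printoptions(precision=4,suppress=True)
c3=lambda x,y:(275+x/3.571,155+(y-325)/3.571)
P=plane("top",[c3(32,352),c3(385,405),c3(372,528),c3(13,475)],.166)
print(P,P.mean(0)); v=(P[0]-P[1]+P[3]-P[2]); sy=np.arctan2(-v[0],v[1]); print("scale yaw",sy)
hub=tri((295+187/8,222+180/8),(290+152/6,160+150/6)); print("hub",hub)
ex=np.array([np.cos(sy),np.sin(sy),0]);ey=np.array([-np.sin(sy),np.cos(sy),0])
n=(-ex+[0,0,1])/2**.5; up=(ex+[0,0,1])/2**.5; right=-ey
def ang(n_,uv,off=0):
    c=cam(n_)[3]; d=plane(n_,uv,0)[0]-c; h=hub+n*off; p=c+d*(np.dot(h-c,n)/np.dot(d,n))-hub
    return np.arctan2(p@right,p@up),np.hypot(p@right,p@up)
hub_=hub
for nm,cc in (("top",{"hub":(187,180),"needle":(103,117),"tabA":(226,92),"tabB":(268,114),"tabAo":(236,38),"tabBo":(300,78)}),("scene",{"hub":(572,470),"needle":(512,465),"tabA":(524,400),"tabB":(551,402),"tabAo":(513,380),"tabBo":(551,380)})):
    for k,(x,y) in cc.items():
        uv=(295+x/8,222+y/8) if nm=="top" else (290+(x-420)/6,160+(y-320)/6)
        hub=plane(nm,uv,hub[2])[0] if k=="hub" else hub
        print(nm,k,ang(nm,uv))
r=lambda x,y:(130+(x-400)/5.714,170+y/5.714)
H=plane("top",[r(453,137),r(697,48),r(750,199),r(502,287)],.009); print("rack",H,H.mean(0))
v=H[0]-H[1]+H[3]-H[2]; ry=np.arctan2(-v[0],v[1]); print("yaw",ry)
Mi=R.from_euler('z',-ry).as_matrix()
for nme,a,b in(("L",(499,151),(526,233)),("M",(575,113),(602,196)),("R",(663,97),(691,179))):
    for h in (.012,.024,.03):
        Q=plane("top",[r(*a),r(*b)],.009+h); print(nme,h,((Q.mean(0)-H.mean(0))@Mi.T)[:2])
for nm,a,b in(("mid",(199,412),(192,470)),("-y",(310,438),(302,496))):
    for h in(.006,.018):
        Q=plane("top",[c3(*a),c3(*b)],.126+h).mean(0); print(nm,h,((Q-P.mean(0))@R.from_euler('z',-sy).as_matrix().T)[:2])
for nm,uv in (("bottle",(255,242)),("batt",(235,150)),("driver",(180,145)),("bk1",(149,252)),("bk2",(213,240))): print(nm,plane("top",uv,.16 if nm=="bottle" else .01)[0])
E
```

```text
[[ 0.6131 -0.1034  0.166 ]
 [ 0.5745 -0.3595  0.166 ]
 [ 0.4846 -0.346   0.166 ]
 [ 0.5227 -0.0888  0.166 ]] [ 0.5487 -0.2244  0.166 ]
scale yaw -0.14819529802741663
hub [ 0.4079 -0.2036  0.0625]
top hub (np.float64(-0.20807197224565252), np.float64(3.967788489619517e-17))
top needle (np.float64(-0.9793702460804392), np.float64(0.04016831579784876))
top tabA (np.float64(0.12348783513082644), np.float64(0.041577851481694295))
top tabB (np.float64(0.5448390806038774), np.float64(0.04028940309271252))
top tabAo (np.float64(0.05620675401646864), np.float64(0.06501532547874038))
top tabBo (np.float64(0.49426177767756485), np.float64(0.059071362238523197))
scene hub (np.float64(-0.20807197224565252), np.float64(3.967788489619517e-17))
scene needle (np.float64(-1.0814156712381142), np.float64(0.04022073233459048))
scene tabA (np.float64(0.0469946550221651), np.float64(0.04042859166805244))
scene tabB (np.float64(0.5245316685029688), np.float64(0.03705584688369392))
scene tabAo (np.float64(0.0818193692691604), np.float64(0.05139900890050661))
scene tabBo (np.float64(0.6217727167618871), np.float64(0.05010284936672543))
rack [[0.5555 0.3055 0.009 ]
 [0.6019 0.1832 0.009 ]
 [0.5239 0.1544 0.009 ]
 [0.4791 0.2779 0.009 ]] [0.5401 0.2303 0.009 ]
yaw 0.35538089773022313
L 0.012 [0.0009 0.0439]
L 0.024 [-0.0016  0.0419]
L 0.03 [-0.0028  0.041 ]
M 0.012 [0.0059 0.0022]
M 0.024 [0.0033 0.0007]
M 0.03 [ 0.002  -0.0001]
R 0.012 [-0.0015 -0.0421]
R 0.024 [-0.004  -0.0432]
R 0.03 [-0.0053 -0.0438]
mid 0.006 [ 0.0054 -0.0018]
mid 0.018 [0.003 0.   ]
-y 0.006 [-0.0017 -0.0856]
-y 0.018 [-0.0041 -0.0828]
bottle [ 0.4083 -0.0283  0.16  ]
batt [0.6877 0.0289 0.01  ]
driver [0.7023 0.1915 0.01  ]
bk1 [0.3884 0.271  0.01  ]
bk2 [0.4223 0.09   0.01  ]
```

```bash
python3 -m inch '[0,0,-4,0, 0,0,-4,0, 0,0,-4,0, 0,0,-2,0, 0,0,0,0]' 1; python3 - <<'E'
from h import *
s=get_state(); q=s["orientation"]; print(R.from_quat([*q[1:],q[0]]).as_matrix().round(3))
im=eyes.read_camera("scene")[:,:,::-1].copy(); cv2.imwrite("pics/s1.png",im)
E
```

```text
clock: 0.52
tcp_pos: [0.2441, 0.5223, 0.3573]
orientation: [0.001, 0.217, 0.976, 0.004]
wrist_force: [0.2, 0.3, -0.5]
finger_gap: 0.0859
grip_force: 0.0
[[-0.906  0.423  0.005]
 [ 0.423  0.906  0.007]
 [-0.001  0.008 -1.   ]]
```

```bash
python3 - <<'E'
from h import *
im=cv2.imread("pics/s1.png")
print(proj("scene",[[.54,.23,.02],[.55,-.22,.15]]))
cv2.imwrite("pics/c2.png",np.vstack([crop(im,140,215,130,85,6)]))
E
```

```text
[[191.60629674 269.09086516]
 [273.24346232 146.7109498 ]]
```

View pics/c2.png

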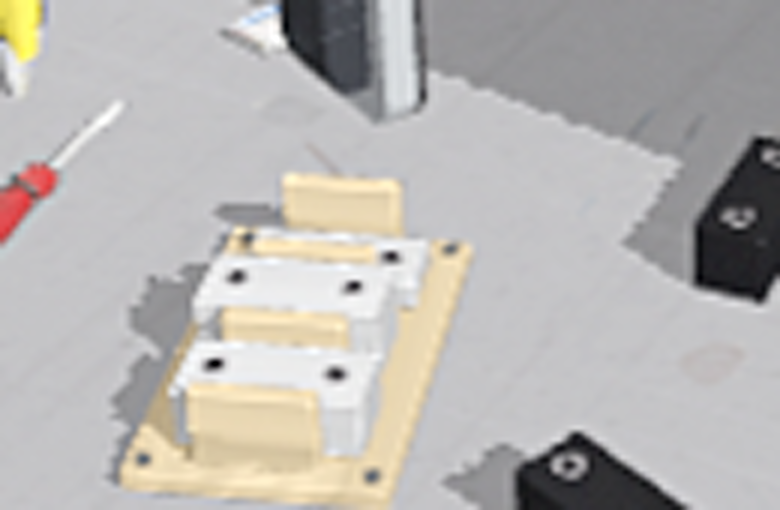

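The scene crop shows the rack: front block holes are at (213,364) and (336,374), the middle block's at (236,277) and (353,286), and the low back block's at (391,257). Black look-alikes are at right. I'll triangulate the holes for heights.

```bash
python3 - <<'E'
from h import *
r=lambda x,y:(130+(x-400)/5.714,170+y/5.714); s=lambda x,y:(140+x/6,215+y/6)
for n,a,b in(("L",(499,151),(213,364)),("L",(526,233),(336,374)),("M",(575,113),(236,277)),("M",(602,196),(353,286)),("R",(691,179),(391,257)),("ref",(453,137),(143,459)),("ref",(502,287),(373,475)),("ref",(750,199),(449,249)),("ref",(697,48),(247,238))): print(n,tri(r(*a),s(*b)).round(4))
E
```

```text
L [0.5456 0.2771 0.0333]
L [0.5043 0.2621 0.033 ]
M [0.5636 0.2386 0.0393]
M [0.5221 0.224  0.0392]
R [0.5334 0.1832 0.0215]
ref [0.5567 0.3063 0.0088]
ref [0.48   0.2782 0.0097]
ref [0.5252 0.1551 0.0094]
ref [0.6024 0.1836 0.0086]
```

Heights: the left (+y bay) block's top is at 33 mm, so it is block24. The middle is block30 (39 mm) and the right is block12 (21 mm). The band sits about 1.33 rad (110 g) above the needle, so I add block24 and take off block06 (+99 g). block06 is the thin one in the -y cell.

```bash
cat > go.py <<'E'
# go.py x y z yaw(of tool y, mod pi) nrows : suggest rows from the measured pose
import sys; from h import *
x,y,z,yaw=map(float,sys.argv[1:5]); n=int(sys.argv[5])
s=get_state(); q=s["orientation"]; M=R.from_quat([*q[1:],q[0]]).as_matrix(); p=s["tcp_pos"]
c=np.arctan2(M[1,1],M[0,1]); d=(yaw-c+np.pi/2)%np.pi-np.pi/2
if len(sys.argv)>6: d+=float(sys.argv[6])*np.pi
step=(np.array([x,y,z])-p)*100/n
print("now",p.round(4),"yaw",round(c,3),"turn",round(-d,3),"tilt",M[:2,2].round(3),"q6",s["joint_pos"][5].round(2),"gap",s["finger_gap"].round(4),"grip",round(float(s["grip_force"]),1),"F",s["wrist_force"].round(1),"t",s["clock"])
for i in range(n):
    a=c+d*i/n; ty=np.array([np.cos(a),np.sin(a)]); tx=np.array([-np.sin(a),np.cos(a)])
    if M[2,2]<0: tx=np.array([-ty[1],ty[0]])  # z down: x = y x z
    print([round(float(step[:2]@tx),2),round(float(step[:2]@ty),2),round(float(-step[2]),2),round(-d/n,3)],end="," if (i+1)%5 else "\n")
E
python3 go.py .525 .2696 .12 .35 15
```

```text
Traceback (most recent call last):
  File "go.py", line 8, in <module>
    print("now",p.round(4),"yaw",round(c,3),"turn",round(-d,3),"tilt",M[:2,2].round(3),"q6",s["joint_pos"][5].round(2),"gap",s["finger_gap"].round(4),"grip",round(float(s["grip_force"]),1),"F",s["wrist_force"].round(1),"t",s["clock"])
                                                                                                                             ^^^^^^^^^^^^^^^^^^^^^
AttributeError: 'float' object has no attribute 'round'
```

```bash
sed -i 's/s\["joint_pos"\]\[5\].round(2)/round(float(s["joint_pos"][5]),2)/; s/s\["finger_gap"\].round(4)/round(float(s["finger_gap"]),4)/' go.py
python3 go.py .525 .2696 .12 .35 15
```

```text
now [0.2439 0.522  0.3545] yaw 1.134 turn 0.784 tilt [0.003 0.004] q6 1.43 gap 0.0855 grip 0.0 F [ 0.2 -0.4 -1.5] t 0.5667
[-2.41, -0.73, 1.56, np.float64(0.052)],[-2.44, -0.6, 1.56, np.float64(0.052)],[-2.47, -0.48, 1.56, np.float64(0.052)],[-2.49, -0.35, 1.56, np.float64(0.052)],[-2.51, -0.22, 1.56, np.float64(0.052)]
[-2.52, -0.08, 1.56, np.float64(0.052)],[-2.52, 0.05, 1.56, np.float64(0.052)],[-2.51, 0.18, 1.56, np.float64(0.052)],[-2.5, 0.31, 1.56, np.float64(0.052)],[-2.48, 0.44, 1.56, np.float64(0.052)]
[-2.45, 0.57, 1.56, np.float64(0.052)],[-2.42, 0.7, 1.56, np.float64(0.052)],[-2.38, 0.82, 1.56, np.float64(0.052)],[-2.33, 0.95, 1.56, np.float64(0.052)],[-2.28, 1.07, 1.56, np.float64(0.052)]
```

```bash
python3 -m inch '[-2.4,-0.7,1.5,0.052, -2.4,-0.6,1.5,0.052, -2.5,-0.5,1.5,0.052, -2.5,-0.35,1.5,0.052, -2.5,-0.2,1.5,0.052]' 1 >/dev/null
python3 -m inch '[-2.5,-0.1,1.5,0.052, -2.5,0.05,1.5,0.052, -2.5,0.2,1.5,0.052, -2.5,0.3,1.5,0.052, -2.5,0.45,1.5,0.052]' >/dev/null
python3 -m inch '[-2.45,0.55,1.5,0.052, -2.4,0.7,1.5,0.052, -2.4,0.8,1.5,0.052, -2.3,0.95,1.5,0.052, -2.3,1.05,1.5,0.052]' >/dev/null
python3 -m inch '[0,0,0,0, 0,0,0,0, 0,0,0,0, 0,0,0,0, 0,0,0,0]' 
python3 go.py .525 .2696 .05 .35 5
```

```text
clock: 2.23
tcp_pos: [0.5235, 0.2705, 0.1274]
orientation: [0.0, 0.571, 0.821, 0.0]
wrist_force: [0.3, 0.3, 0.3]
finger_gap: 0.0855
grip_force: 0.0
now [0.5235 0.2705 0.1274] yaw 0.356 turn 0.006 tilt [0.001 0.   ] q6 1.56 gap 0.0855 grip 0.0 F [0.3 0.3 0.3] t 2.2333
[-0.03, 0.02, 1.55, np.float64(0.001)],[-0.03, 0.02, 1.55, np.float64(0.001)],[-0.03, 0.02, 1.55, np.float64(0.001)],[-0.03, 0.02, 1.55, np.float64(0.001)],[-0.03, 0.02, 1.55, np.float64(0.001)]
```

```bash
python3 -m inch '[0,0.1,1.5,0, -0.1,0,1.5,0, 0,0,1.5,0, 0,0,1.5,0, 0,0,1,0]' >/dev/null
python3 -m inch '[0,0,1,0, 0,0,0.7,0, 0,0,0,0, 0,0,0,0, 0,0,0,0]' 
python3 go.py .525 .2696 .026 .35 1
python3 - <<'E'
from h import *
im=eyes.read_camera("scene")[:,:,::-1].copy(); t=eyes.read_camera("top")[:,:,::-1].copy()
cv2.imwrite("pics/c3.png",np.hstack([crop(im,130,190,130,120,4),crop(t,115,160,60,96,5)]))
E
```

```text
clock: 3.07
tcp_pos: [0.5258, 0.2694, 0.0406]
orientation: [0.0, 0.572, 0.821, 0.001]
wrist_force: [-0.4, -0.4, -0.1]
finger_gap: 0.0853
grip_force: 0.0
now [0.5258 0.2694 0.0406] yaw 0.354 turn 0.004 tilt [0.001 0.   ] q6 1.55 gap 0.0853 grip 0.0 F [-0.4 -0.4 -0.1] t 3.0667
[0.05, -0.07, 1.46, np.float64(0.004)],
```

View pics/c3.png

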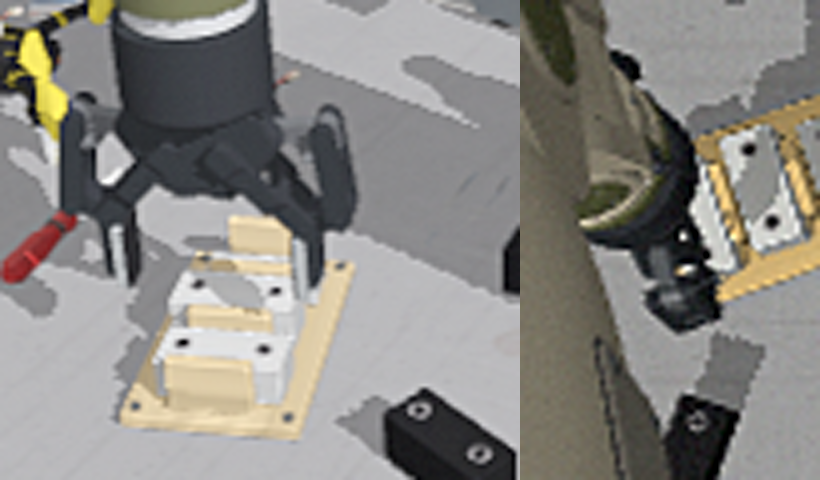

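The pictures show the open fingers over the left side of the rack, fingertips at about scene crop (125,282) and (305,303). I'll check the tip height and bay numerically.

```bash
python3 - <<'E'
from h import *
u=np.array([np.cos(.354),np.sin(.354),0]);c=np.array([.5258,.2694,0])
for z in(.03,.036,.043,.05):
  print(z,((proj("scene",[c+u*.0427+[0,0,z],c-u*.0427+[0,0,z]])-[130,190])*4).round(0).tolist())
E
```

```text
0.03 [[146.0, 345.0], [304.0, 356.0]]
0.036 [[145.0, 336.0], [303.0, 347.0]]
0.043 [[143.0, 325.0], [302.0, 336.0]]
0.05 [[142.0, 315.0], [301.0, 325.0]]
```

```bash
python3 - <<'E'
from h import *
def f(n,c,yaw,z):
  u=np.array([np.cos(yaw),np.sin(yaw),0]);w=np.array([-u[1],u[0],0])*.011;c=np.array(c)
  return proj(n,[c+s*u*.0427+t*w+[0,0,z] for s in(1,-1) for t in (1,-1)]).round(0).tolist()
for z in(.2,.213,.235): print("s0",z,f("scene",[.243,.5206,0],1.134,z))
for z in (.043,.065): print("s",z,(np.array(f("scene",[.5258,.2694,0],.354,z))-[130,190])*4, "\ntop",(np.array(f("top",[.5258,.2694,0],.354,z))-[115,160])*5+[520,0])
im=cv2.imread("pics/scene0.png")
cv2.imwrite("pics/c4.png",crop(im,170,220,140,140,4))
E
```

```text
s0 0.2 [[223.0, 382.0], [212.0, 369.0], [282.0, 344.0], [270.0, 333.0]]
s0 0.213 [[222.0, 374.0], [211.0, 360.0], [282.0, 336.0], [270.0, 325.0]]
s0 0.235 [[221.0, 359.0], [210.0, 346.0], [283.0, 322.0], [270.0, 311.0]]
s 0.043 [[136. 340.]
 [148. 312.]
 [296. 348.]
 [308. 324.]] 
top [[645. 150.]
 [685. 135.]
 [695. 290.]
 [730. 275.]]
s 0.065 [[132. 304.]
 [144. 280.]
 [296. 316.]
 [304. 288.]] 
top [[635. 140.]
 [675. 130.]
 [685. 285.]
 [725. 270.]]
```

View pics/c4.png

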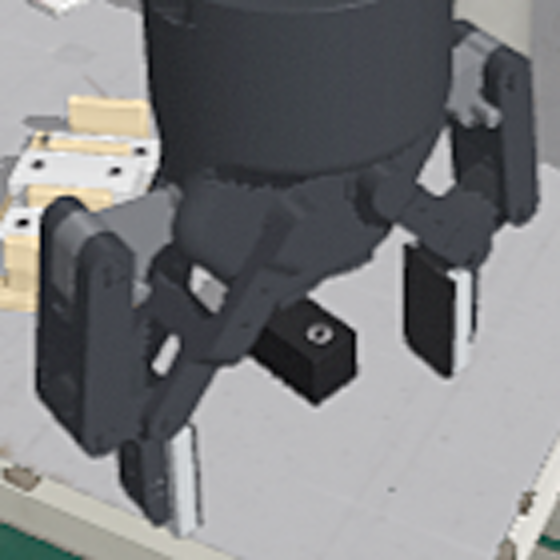

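The crop shows the open fingertips at full-frame (215,352) and (282,314). That puts them about 20 mm higher than the nominal figure at full opening. I'll descend by feel, watching the wrist force.

```bash
python3 -m inch '[0,0,0.4,0, 0,0,0.4,0, 0,0,0.4,0, 0,0,0.3,0, 0,0,0,0]' | grep -E "tcp|wrist"
python3 -m inch '[0,0,0.2,0, 0,0,0.1,0, 0,0,0,0, 0,0,0,0, 0,0,0,0]' | grep -E "tcp|wrist"
python3 - <<'E'
from h import *
im=eyes.read_camera("scene")[:,:,::-1].copy(); cv2.imwrite("pics/c5.png",crop(im,150,230,80,70,8))
E
```

```text
tcp_pos: [0.5246, 0.2688, 0.0238]
wrist_force: [-0.8, -0.1, -0.4]
tcp_pos: [0.5254, 0.2691, 0.022]
wrist_force: [-0.2, 0.2, -0.2]
```

View pics/c5.png

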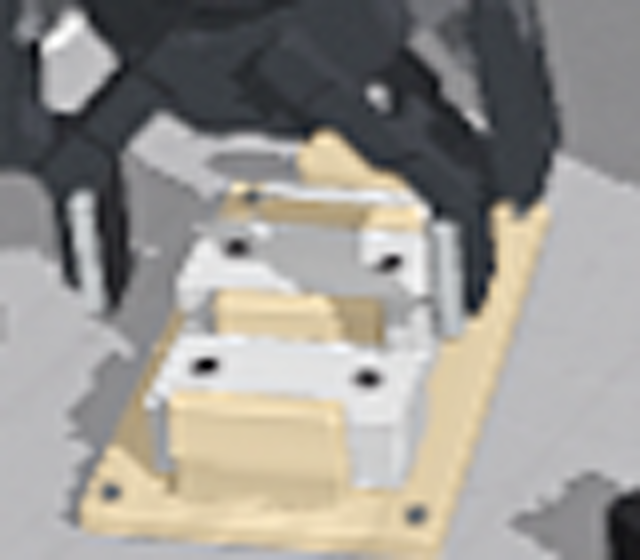

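The crop shows the pads at both block ends, with bottoms at full-frame (162,269) and (207,272), still above the base. I'll go on down in small steps.

```bash

python3 -m inch '[0,0,0.2,0, 0,0,0,0, 0,0,0.1,0, 0,0,0,0, 0,0,0,0]' | grep -E "tcp|wrist"
python3 - <<'E'
from h import *
a=cv2.cvtColor(eyes.read_camera("scene"),cv2.COLOR_RGB2GRAY)
for r in range(262,290): print(r,a[r,200:216].tolist(), a[r,156:166].tolist())
E
```

```text
tcp_pos: [0.5252, 0.2691, 0.0188]
wrist_force: [0.0, 1.0, 0.2]
262 [177, 223, 233, 175, 147, 197, 184, 126, 49, 60, 56, 36, 192, 220, 211, 217] [155, 120, 39, 94, 178, 194, 135, 36, 44, 41]
263 [199, 227, 235, 184, 157, 196, 196, 150, 48, 58, 56, 35, 192, 220, 212, 207] [199, 162, 70, 93, 179, 208, 159, 32, 44, 43]
264 [231, 236, 239, 189, 154, 193, 197, 148, 47, 60, 55, 36, 193, 220, 214, 198] [195, 161, 61, 50, 170, 206, 157, 41, 43, 44]
265 [212, 231, 237, 195, 138, 181, 196, 149, 61, 68, 54, 51, 191, 218, 218, 197] [191, 173, 100, 43, 169, 204, 165, 66, 42, 41]
266 [175, 174, 208, 186, 144, 182, 196, 153, 62, 59, 45, 99, 196, 216, 209, 188] [187, 194, 149, 36, 160, 204, 164, 70, 36, 42]
267 [170, 173, 146, 118, 142, 182, 199, 157, 67, 56, 46, 169, 211, 218, 199, 180] [184, 189, 169, 121, 167, 201, 173, 96, 31, 65]
268 [162, 161, 154, 141, 124, 170, 199, 158, 71, 46, 46, 193, 220, 219, 199, 180] [186, 187, 190, 194, 194, 197, 174, 101, 30, 101]
269 [163, 161, 202, 200, 143, 169, 198, 166, 86, 39, 97, 195, 217, 210, 189, 180] [187, 187, 188, 189, 188, 190, 181, 123, 54, 123]
270 [1
[... 2012 characters left out ...]
 138, 134, 152, 159]
285 [211, 187, 197, 205, 206, 207, 207, 212, 199, 182, 183, 187, 186, 187, 187, 186] [186, 186, 186, 192, 173, 141, 133, 151, 168, 161]
286 [211, 189, 202, 207, 206, 206, 207, 216, 199, 181, 186, 186, 186, 187, 186, 187] [187, 186, 186, 191, 192, 163, 129, 193, 219, 193]
287 [207, 191, 202, 207, 206, 206, 209, 208, 192, 184, 186, 187, 186, 186, 187, 186] [186, 186, 188, 187, 158, 128, 144, 194, 210, 213]
288 [199, 192, 207, 206, 206, 207, 213, 199, 181, 184, 188, 187, 187, 187, 186, 184] [187, 185, 186, 159, 129, 130, 191, 214, 209, 212]
289 [191, 194, 207, 206, 206, 206, 215, 194, 176, 186, 187, 186, 186, 186, 185, 183] [185, 184, 188, 164, 127, 146, 191, 208, 207, 212]
```

```bash
python3 - <<'E'
from h import *
c=np.array([.5252,.2691,0]);u=np.array([np.cos(.354),np.sin(.354),0]);w=np.array([-u[1],u[0],0])
for z in(.009,.02,.03,.04,.05):
  for uv in((206,273),(161.5,270)):
    d=plane("scene",uv,z)[0]-c; print(z,uv,"along",round(d@u,4),"across",round(d@w,4))
E
```

```text
0.009 (206, 273) along -0.0306 across -0.0454
0.009 (161.5, 270) along 0.0714 across -0.0452
0.02 (206, 273) along -0.0344 across -0.0318
0.02 (161.5, 270) along 0.0657 across -0.0316
0.03 (206, 273) along -0.0378 across -0.0195
0.03 (161.5, 270) along 0.0605 across -0.0193
0.04 (206, 273) along -0.0412 across -0.0071
0.04 (161.5, 270) along 0.0554 across -0.0069
0.05 (206, 273) along -0.0446 across 0.0052
0.05 (161.5, 270) along 0.0502 across 0.0054
```

```bash

for i in 1; do python3 -m inch '[0,0,0.2,0, 0,0,0,0, 0,0,0.1,0, 0,0,0,0, 0,0,0,0]' | grep -E "tcp|wrist"; done
python3 -m inch '[0,0,0.1,0, 0,0,0.1,0, 0,0,0.1,0, 0,0,0,0, 0,0,0,0]' | grep -E "tcp|wrist"
python3 - <<'E'
from h import *
im=eyes.read_camera("scene")[:,:,::-1].copy(); t=eyes.read_camera("top")[:,:,::-1].copy()
cv2.imwrite("pics/s3.png",im)
cv2.imwrite("pics/c6.png",np.hstack([crop(im,150,230,80,70,6),crop(t,125,165,60,84,5)]))
E
```

```text
tcp_pos: [0.5252, 0.2691, 0.0158]
wrist_force: [0.3, 0.2, -0.4]
tcp_pos: [0.5252, 0.2691, 0.0128]
wrist_force: [-0.2, 0.5, -0.3]
```

View pics/c6.png

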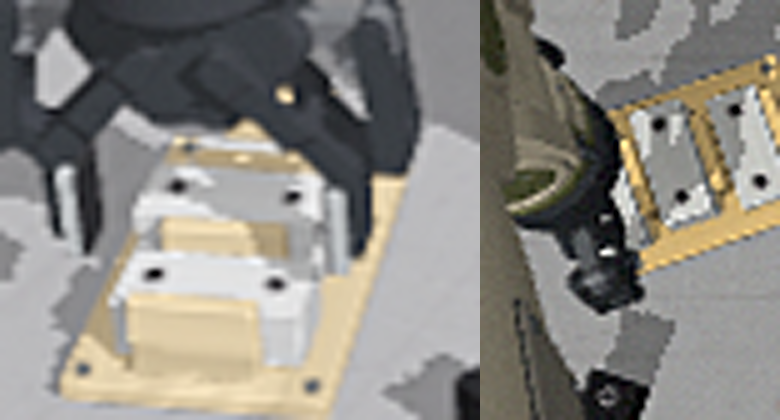

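The crop shows the pads near the block end (right pad foot at crop (345,270)) and, from above, the palm just left of block24's bay. I'll check the lateral position numerically.

```bash
python3 - <<'E'
from h import *
c=np.array([.5252,.2691,0]);u=np.array([np.cos(.354),np.sin(.354),0]);w=np.array([-u[1],u[0],0])
for z in(.05,.09,.13):
  d=plane("top",(149,222),z)[0]-c; print(z,"along",round(d@u,4),"across",round(d@w,4))
# project a finger-shaped line in scene: tool axis points at various heights
for a,b in((-.05,0),(.05,0)):
  print([(proj("scene",c+u*a+w*b+[0,0,z])[0]-[150,230])*6 for z in(.02,.04,.06,.1)])
E
```

```text
0.05 along -0.0532 across 0.0155
0.09 along -0.0601 across 0.0084
0.13 along -0.0669 across 0.0014
[array([359.76618795, 318.11541655]), array([356.42549428, 272.66002796]), array([353.01384019, 226.23911124]), array([345.96841074, 130.37496887])]
[array([ 83.75159466, 298.34310816]), array([ 77.59171253, 253.2758341 ]), array([ 71.30271235, 207.26389936]), array([ 58.32077142, 112.28469735])]
```

```bash

python3 -m inch '[0,0,0.1,0, 0,0,0.1,0, 0,0,0.1,0, 0,0,0.1,0, 0,0,0,0]' | grep -E "tcp|wrist"
python3 -m inch '[0,0,0.1,0, 0,0,0.1,0, 0,0,0.1,0, 0,0,0,0, 0,0,0,0]' | grep -E "tcp|wrist"
```

```text
tcp_pos: [0.5251, 0.269, 0.0086]
wrist_force: [0.0, -0.3, -0.0]
tcp_pos: [0.5252, 0.2691, 0.0058]
wrist_force: [0.5, -0.0, -0.2]
```

```bash

python3 -m inch '[0,0,0.1,0, 0,0,0.1,0, 0,0,0.1,0, 0,0,0.1,0, 0,0,0,0]' | grep -E "tcp|wrist"
python3 -m inch '[0,0,0.1,0, 0,0,0.1,0, 0,0,0.1,0, 0,0,0,0, 0,0,0,0]' | grep -E "tcp|wrist"
python3 -m inch '[0,0,0.1,0, 0,0,0.1,0, 0,0,0.1,0, 0,0,0,0, 0,0,0,0]' | grep -E "tcp|wrist"
```

```text
tcp_pos: [0.5251, 0.269, 0.0016]
wrist_force: [-0.4, -0.2, 0.5]
tcp_pos: [0.5252, 0.2691, -0.0012]
wrist_force: [0.1, -0.1, -0.4]
tcp_pos: [0.5252, 0.2691, -0.0042]
wrist_force: [-0.8, 0.8, -0.2]
```

```bash

python3 -m inch '[0,0,0,0, 0,0,0,0, 0,0,0,0, 0,0,0,0, 0,0,0,0]' 0.4 25 | grep -E "tcp|wrist|gap|grip"
python3 -m inch '[0,0,0,0, 0,0,0,0, 0,0,0,0, 0,0,0,0, 0,0,0,0]' | grep -E "tcp|wrist|gap|grip"
```

```text
tcp_pos: [0.5256, 0.2692, -0.0038]
wrist_force: [0.6, -0.4, 1.6]
finger_gap: 0.0671
grip_force: 28.9
tcp_pos: [0.5255, 0.2692, -0.0038]
wrist_force: [-0.4, 0.2, 3.8]
finger_gap: 0.0672
grip_force: 29.1
```

Gripped: gap 67 mm, about the block's length. Next I lift and carry it to a clear bench spot at (.55,.05) for regripping by its long sides.

```bash

python3 -m inch '[0,0,-0.5,0, 0,0,-1,0, 0,0,-2,0, 0,0,-3,0, 0,0,-1,0]' - 40 | grep -E "tcp|wrist|gap|grip"
python3 go.py .55 .05 .02 -.148 10
```

```text
tcp_pos: [0.5267, 0.2696, 0.0746]
wrist_force: [1.2, 0.3, -0.6]
finger_gap: 0.0667
grip_force: 46.6
now [0.5267 0.2696 0.0746] yaw 0.354 turn 0.502 tilt [0.004 0.001] q6 1.55 gap 0.0667 grip 46.6 F [ 1.2  0.3 -0.6] t 8.7833
[-2.14, -0.54, 0.55, np.float64(0.05)],[-2.17, -0.44, 0.55, np.float64(0.05)],[-2.18, -0.33, 0.55, np.float64(0.05)],[-2.2, -0.22, 0.55, np.float64(0.05)],[-2.21, -0.11, 0.55, np.float64(0.05)]
[-2.21, 0.01, 0.55, np.float64(0.05)],[-2.21, 0.12, 0.55, np.float64(0.05)],[-2.2, 0.23, 0.55, np.float64(0.05)],[-2.18, 0.34, 0.55, np.float64(0.05)],[-2.16, 0.45, 0.55, np.float64(0.05)]
```

```bash

python3 -m inch '[-2.1,-0.55,0,0.05, -2.2,-0.45,0,0.05, -2.2,-0.35,0,0.05, -2.2,-0.2,0,0.05, -2.2,-0.1,0,0.05]' >/dev/null
python3 -m inch '[-2.2,0,0.5,0.05, -2.2,0.1,1,0.05, -2.2,0.25,1,0.05, -2.2,0.35,1,0.05, -2.2,0.45,1,0.05]' >/dev/null
python3 -m inch '[0,0,0.5,0, 0,0,0.5,0, 0,0,0,0, 0,0,0,0, 0,0,0,0]' | grep -E "tcp|wrist|gap|grip"
python3 go.py .55 .05 -.012 -.148 5
```

```text
tcp_pos: [0.5488, 0.0498, 0.0163]
wrist_force: [-0.4, -0.3, -1.4]
finger_gap: 0.0669
grip_force: 46.6
now [0.5488 0.0498 0.0163] yaw -0.144 turn 0.004 tilt [0.001 0.   ] q6 1.66 gap 0.0669 grip 46.6 F [-0.4 -0.3 -1.4] t 10.0333
[0.01, 0.02, 0.57, np.float64(0.001)],[0.01, 0.02, 0.57, np.float64(0.001)],[0.01, 0.02, 0.57, np.float64(0.001)],[0.01, 0.02, 0.57, np.float64(0.001)],[0.01, 0.02, 0.57, np.float64(0.001)]
```

```bash

python3 -m inch '[0,0,1,0, 0,0,0.9,0, 0,0,0.5,0, 0,0,0.2,0, 0,0,0,0]' | grep -E "tcp|wrist|gap|grip"
python3 -m inch '[0,0,0.1,0, 0,0,0.1,0, 0,0,0,0, 0,0,0,0, 0,0,0,0]' | grep -E "tcp|wrist|gap|grip"
```

```text
tcp_pos: [0.5477, 0.0491, -0.0112]
wrist_force: [0.5, -0.3, -1.1]
finger_gap: 0.067
grip_force: 46.6
tcp_pos: [0.5489, 0.0488, -0.0119]
wrist_force: [1.0, 0.2, -1.4]
finger_gap: 0.0665
grip_force: 46.6
```

```bash

python3 -m inch '[0,0,0.1,0, 0,0,0,0, 0,0,0,0, 0,0,0,0, 0,0,0,0]' | grep -E "tcp|wrist|gap|grip"
python3 -m inch '[0,0,0,0, 0,0,0,0, 0,0,0,0, 0,0,0,0, 0,0,0,0]' 1 | grep -E "tcp|wrist|gap|grip"
```

```text
tcp_pos: [0.549, 0.0489, -0.0126]
wrist_force: [-0.7, 0.4, 4.5]
finger_gap: 0.0669
grip_force: 47.3
tcp_pos: [0.5485, 0.0489, -0.0133]
wrist_force: [0.2, -0.5, 0.2]
finger_gap: 0.0851
grip_force: 0.0
```

```bash

python3 -m inch '[0,0,-1,0, 0,0,-2,0, 0,0,-3,0, 0,0,-2,0, 0,0,0,0]' | grep -E "tcp|wrist|gap|grip"
python3 -m inch '[0,0,0,-0.12, 0,0,0,-0.12, 0,0,0,-0.12, 0,0,0,-0.12, 0,0,0,-0.12]' 0 >/dev/null
python3 -m inch '[0,0,0,-0.12, 0,0,0,-0.12, 0,0,0,-0.12, 0,0,0,-0.12, 0,0,0,-0.12]' >/dev/null
python3 -m inch '[0,0,0,-0.12, 0,0,0,-0.12, 0,0,0,-0.12, 0,0,0,0, 0,0,0,0]' | grep gap
python3 go.py .549 .049 -.012 1.427 1
python3 - <<'E'
from h import *
im=eyes.read_camera("scene"); t=eyes.read_camera("top")
cv2.imwrite("pics/t7.png",t[:,:,::-1]);cv2.imwrite("pics/s7.png",im[:,:,::-1])
print(proj("top",[.549,.049,.024]),proj("scene",[.549,.049,.024]))
cv2.imwrite("pics/c7.png",np.hstack([crop(im,200,170,80,80,5),crop(t,200,140,80,80,5)])[:,:,::-1])
E
```

```text
tcp_pos: [0.5521, 0.0488, 0.0722]
wrist_force: [1.1, -0.3, 0.4]
finger_gap: 0.0854
grip_force: 0.0
finger_gap: 0.0427
now [0.5485 0.0489 0.0669] yaw 1.411 turn -0.016 tilt [-0.  0.] q6 0.1 gap 0.0427 grip 0.0 F [ 0.3 -0.3 -0. ] t 13.3667
[-0.05, 0.02, 7.89, np.float64(-0.016)],[[227.5267372  195.51969559]] [[229.14091713 227.25646897]]
```

```bash

python3 -m inch '[0,0,2,-0.015, 0,0,2,0, 0,0,1.5,0, 0,0,0.5,0, 0,0,0,0]' 0.15 | grep -E "tcp|wrist"
python3 -m inch '[0,0,0.2,0, 0,0,0.2,0, 0,0,0.2,0, 0,0,0,0, 0,0,0,0]' | grep -E "tcp|wrist|gap"
```

```text
tcp_pos: [0.5472, 0.049, 0.0055]
wrist_force: [0.0, 0.3, 0.4]
tcp_pos: [0.5489, 0.0489, 0.0013]
wrist_force: [-0.7, -0.2, -0.3]
finger_gap: 0.049
```

```bash

for i in 1; do python3 -m inch '[0,0,0.1,0, 0,0,0.1,0, 0,0,0.1,0, 0,0,0,0, 0,0,0,0]' | grep -E "tcp|wrist"; done
python3 -m inch '[0,0,0.1,0, 0,0,0.1,0, 0,0,0,0, 0,0,0,0, 0,0,0,0]' | grep -E "tcp|wrist"
python3 -m inch '[0,0,0.1,0, 0,0,0.1,0, 0,0,0,0, 0,0,0,0, 0,0,0,0]' | grep -E "tcp|wrist"
```

```text
tcp_pos: [0.5485, 0.0489, -0.0022]
wrist_force: [-0.1, 0.3, -0.2]
tcp_pos: [0.5486, 0.0489, -0.0042]
wrist_force: [-1.0, -0.7, -0.6]
tcp_pos: [0.5486, 0.0489, -0.0061]
wrist_force: [0.1, 0.4, 0.5]
```

```bash

python3 -m inch '[0,0,0,0, 0,0,0,0, 0,0,0,0, 0,0,0,0, 0,0,0,0]' -0.3 30 | grep -E "tcp|wrist|gap|grip"
python3 -m inch '[0,0,0,0, 0,0,0,0, 0,0,0,0, 0,0,0,0, 0,0,0,0]' -0.5 40 | grep -E "tcp|wrist|gap|grip"
python3 -m inch '[0,0,-0.5,0, 0,0,-1,0, 0,0,-2,0, 0,0,-3,0, 0,0,-3,0]' | grep -E "tcp|wrist|gap|grip"
python3 -m inch '[0,0,-3,0, 0,0,-3,0, 0,0,-3,0, 0,0,-3,0, 0,0,-1,0]' | grep -E "tcp|wrist|gap|grip"
python3 - <<'E'
from h import *
im=eyes.read_camera("scene"); t=eyes.read_camera("top")
cv2.imwrite("pics/t8.png",t[:,:,::-1]);cv2.imwrite("pics/s8.png",im[:,:,::-1])
p=get_state()["tcp_pos"]; print(p,proj("scene",p))
E
# target: +y cell
python3 - <<'E'
import numpy as np
s=-.148; print(np.array([.5487,-.2244])+.0865*np.array([-np.sin(s),np.cos(s)]))
E
python3 go.py .5615 -.1388 .22 1.423 5
```

```text
tcp_pos: [0.5487, 0.0488, -0.006]
wrist_force: [-0.0, -0.7, 0.0]
finger_gap: 0.0302
grip_force: 3.4
tcp_pos: [0.5488, 0.0489, -0.0058]
wrist_force: [-0.8, -0.0, 4.4]
finger_gap: 0.0287
grip_force: 40.1
tcp_pos: [0.5474, 0.049, 0.0895]
wrist_force: [0.9, 1.0, -1.0]
finger_gap: 0.0284
grip_force: 39.6
tcp_pos: [0.5504, 0.0489, 0.2243]
wrist_force: [0.3, -0.4, -1.9]
finger_gap: 0.0291
grip_force: 39.7
[0.5501312  0.04885746 0.22148138] [[225.63610704 155.48629623]]
[ 0.56145532 -0.13884562]
now [0.5501 0.0489 0.2215] yaw 1.429 turn 0.006 tilt [ 0.005 -0.   ] q6 0.08 gap 0.0291 grip 39.7 F [ 0.3 -0.3 -0.4] t 17.3167
[-0.76, -3.68, 0.03, np.float64(0.001)],[-0.76, -3.68, 0.03, np.float64(0.001)],[-0.76, -3.68, 0.03, np.float64(0.001)],[-0.77, -3.68, 0.03, np.float64(0.001)],[-0.77, -3.68, 0.03, np.float64(0.001)]
```

```bash

python3 -m inch '[-0.75,-3.7,0,0, -0.75,-3.7,0,0, -0.75,-3.7,0,0, -0.75,-3.7,0,0, -0.75,-3.6,0,0.005]' >/dev/null
python3 -m inch '[0,0,0,0, 0,0,0,0, 0,0,0,0, 0,0,0,0, 0,0,0,0]' | grep -E "gap|grip"
python3 go.py .5615 -.1388 .15 1.423 5
python3 - <<'E'
from h import *
im=eyes.read_camera("scene"); t=eyes.read_camera("top")
cv2.imwrite("pics/c9.png",np.hstack([crop(im,215,90,105,125,4),crop(t,260,145,75,100,5)])[:,:,::-1])
E
```

```text
finger_gap: 0.0289
grip_force: 39.9
now [ 0.5594 -0.1371  0.2183] yaw 1.426 turn 0.003 tilt [-0.001  0.001] q6 -0.23 gap 0.0289 grip 39.9 F [ 0.3 -0.2 -1.4] t 18.15
[-0.05, -0.03, 1.37, np.float64(0.001)],[-0.05, -0.03, 1.37, np.float64(0.001)],[-0.05, -0.03, 1.37, np.float64(0.001)],[-0.05, -0.03, 1.37, np.float64(0.001)],[-0.05, -0.03, 1.37, np.float64(0.001)]
```

View pics/c9.png

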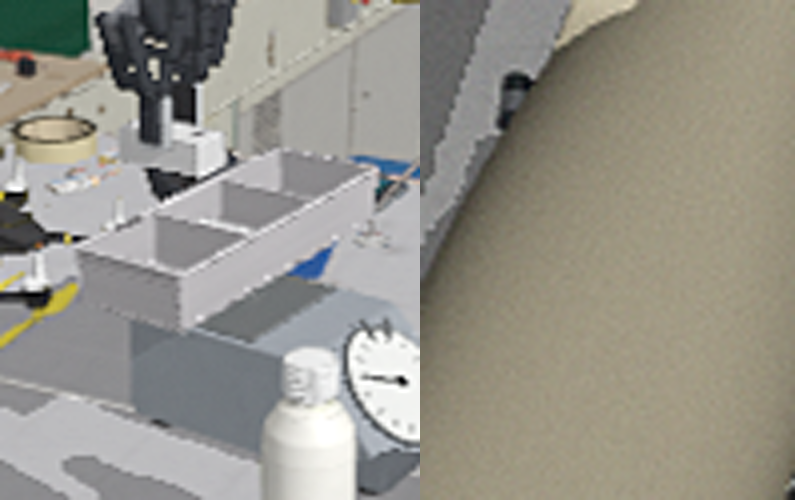

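The view shows block24 hanging level above the pan, with its bottom edge at crop (132,163)–(203,175). The near pan rim corners are at (77,250) and (185,270).

```bash
python3 - <<'E'
from h import *
s=lambda x,y:(215+x/4,90+y/4)
print(tri((284,162.6),s(77,250)),tri((278.6,197),s(185,270)))
c=np.array([.5594,-.1371,.2241]);a=-.145;ex=np.array([np.cos(a),np.sin(a),0]);ey=np.array([-np.sin(a),np.cos(a),0])
print((proj("scene",[c+ex*.034+ey*.015,c-ex*.034+ey*.015])-[215,90])*4)
E
```

```text
[ 0.614399   -0.10350121  0.16265649] [ 0.52314361 -0.08798442  0.16987495]
[[116.78001377 158.83254912]
 [199.6844288  177.33852587]]
```

```bash

python3 -m inch '[-0.1,-0.1,2,0, -0.1,-0.05,2,0, 0,0,1.3,0, 0,0,0,0, 0,0,0,0]' | grep -E "tcp|wrist"
python3 -m inch '[0,0,1,0, 0,0,1,0, 0,0,1,0, 0,0,0.6,0, 0,0,0,0]' | grep -E "tcp|wrist|grip"
python3 go.py .5615 -.1388 .12 1.423 1
```

```text
tcp_pos: [0.561, -0.1395, 0.1656]
wrist_force: [0.8, 0.6, -1.0]
tcp_pos: [0.5603, -0.1399, 0.1279]
wrist_force: [0.3, 0.2, -1.8]
grip_force: 40.0
now [ 0.5603 -0.1399  0.1279] yaw 1.424 turn 0.001 tilt [-0.003  0.001] q6 -0.24 gap 0.0286 grip 40.0 F [ 0.3  0.2 -1.8] t 19.0833
[-0.1, 0.12, 0.79, np.float64(0.001)],
```

```bash

python3 -m inch '[0,0.05,0.4,0, 0,0.05,0.4,0, 0,0,0.3,0, 0,0,0.2,0, 0,0,0,0]' | grep -E "tcp|wrist|grip"
python3 -m inch '[0,0,0.1,0, 0,0,0.1,0, 0,0,0.1,0, 0,0,0,0, 0,0,0,0]' | grep -E "tcp|wrist|grip"
python3 - <<'E'
from h import *
cv2.imwrite("pics/dial1.png",eyes.read_camera("scene")[:,:,::-1])
im=cv2.cvtColor(cv2.imread("pics/dial1.png"),cv2.COLOR_BGR2GRAY)
# needle direction: darkest ring samples round the hub in the scene view
hub=np.array([.4079,-.2036,.0625]);sy=-.148
ex=np.array([np.cos(sy),np.sin(sy),0]);ey=np.array([-np.sin(sy),np.cos(sy),0]);up=(ex+[0,0,1])/2**.5
f,cx,cy,c,M=cam("scene")
for nme in("scene0","dial1"):
    g=cv2.cvtColor(cv2.imread(f"pics/{nme}.png"),cv2.COLOR_BGR2GRAY).astype(np.float32)
    A=np.arange(-2.5,2.9,.02); v=[]
    for a in A:
        p=proj("scene",[hub+r*(np.cos(a)*up-np.sin(a)*ey) for r in(.012,.016,.02,.024,.028)]).astype(np.float32)
        v.append(cv2.remap(g,p[None,:,0],p[None,:,1],cv2.INTER_LINEAR).mean())
    v=np.array(v); k=v.argmin(); w=np.clip(200-v,0,None)*(abs(A-A[k])<.2); print(nme,A[k],(w*A).sum()/w.sum(),v[k])
E
```

```text
tcp_pos: [0.5617, -0.1393, 0.1166]
wrist_force: [0.5, 0.0, -1.4]
grip_force: 40.0
tcp_pos: [0.5617, -0.1394, 0.114]
wrist_force: [0.3, 0.9, -0.5]
grip_force: 40.0
scene0 -1.0199999999999987 -1.04519988545277 145.54922
dial1 -0.19999999999999796 -0.1848140445372575 159.38847
```

The needle follows the pan as I press (-1.04 to -0.18 rad), so the block rests on the floor. I release it.

```bash

python3 -m inch '[0,0,0.1,0, 0,0,0.1,0, 0,0,0,0, 0,0,0,0, 0,0,0,0]' | grep -E "tcp|wrist|grip"
python3 -m inch '[0,0,0,0, 0,0,0,0, 0,0,0,0, 0,0,0,0, 0,0,0,0]' 0.05 | grep -E "wrist|grip|gap"
python3 -m inch '[0,0,-0.5,0, 0,0,-1,0, 0,0,-1.5,0, 0,0,-2,0, 0,0,-3,0]' | grep -E "tcp|wrist|grip"
python3 -m inch '[0,0,-2,0, 0,0,0,0, 0,0,0,0, 0,0,0,0, 0,0,0,0]' | grep -E "tcp|wrist|grip"
cat > needle.py <<'E'
from h import *
n=__import__("sys").argv[1]
cv2.imwrite(f"pics/{n}.png",eyes.read_camera("scene")[:,:,::-1]); cv2.imwrite(f"pics/{n}t.png",eyes.read_camera("top")[:,:,::-1])
hub=np.array([.4079,-.2036,.0625]);sy=-.148
ex=np.array([np.cos(sy),np.sin(sy),0]);ey=np.array([-np.sin(sy),np.cos(sy),0]);up=(ex+[0,0,1])/2**.5
g=cv2.cvtColor(cv2.imread(f"pics/{n}.png"),cv2.COLOR_BGR2GRAY).astype(np.float32)
def scan(rs,lo,hi):
    A=np.arange(lo,hi,.02); 
    return A,np.array([cv2.remap(g,*(lambda p:(p[None,:,0].copy(),p[None,:,1].copy()))(proj("scene",[hub+r*(np.cos(a)*up-np.sin(a)*ey) for r in rs]).astype(np.float32)),cv2.INTER_LINEAR).mean() for a in A])
A,v=scan((.012,.016,.02,.024,.028),-2.5,2.9); k=v.argmin(); w=np.clip(200-v,0,None)*(abs(A-A[k])<.2); print("needle",A[k],(w*A).sum()/w.sum(),v[k])
E
python3 needle.py n2; python3 go.py .536 -.31 .2 1.423 6
```

```text
tcp_pos: [0.5617, -0.1394, 0.1119]
wrist_force: [-1.1, 0.2, -0.1]
grip_force: 40.1
wrist_force: [0.2, 0.1, -1.0]
finger_gap: 0.0451
grip_force: 0.0
tcp_pos: [0.5604, -0.1388, 0.1916]
wrist_force: [0.9, 0.3, -1.4]
grip_force: 0.0
tcp_pos: [0.561, -0.1391, 0.2109]
wrist_force: [0.1, -0.6, -0.4]
grip_force: 0.0
needle 0.36000000000000254 0.330098844284549 159.775
now [ 0.5609 -0.1391  0.2107] yaw 1.424 turn 0.001 tilt [-0.002  0.001] q6 -0.24 gap 0.0447 grip 0.0 F [-0.8 -0.6 -0.1] t 21.7333
[-0.01, -2.88, 0.18, np.float64(0.0)],[-0.01, -2.88, 0.18, np.float64(0.0)],[-0.01, -2.88, 0.18, np.float64(0.0)],[-0.01, -2.88, 0.18, np.float64(0.0)],[-0.01, -2.88, 0.18, np.float64(0.0)]
[-0.01, -2.88, 0.18, np.float64(0.0)],
```

```bash

python3 -m inch '[0,3.8,0,0, 0,3.8,0,0, 0,3.8,0,0, 0,3.8,0,0, 0,3.8,0,0]' >/dev/null
python3 -m inch '[0,3.8,0,0, 0,3.8,0,0, 0,0,0,0, 0,0,0,0, 0,0,0,0]' |grep tcp
python3 needle.py n3
python3 - <<'E'
from h import *
s=cv2.imread("pics/n3.png");t=cv2.imread("pics/n3t.png")
cv2.imwrite("pics/c10.png",np.hstack([crop(s,297,165,38,50,10),crop(t,298,224,42,50,10)])[:500,:800])
E
```

```text
tcp_pos: [0.6001, 0.1237, 0.211]
needle 0.36000000000000254 0.33002890471461255 159.86758
```

View pics/c10.png

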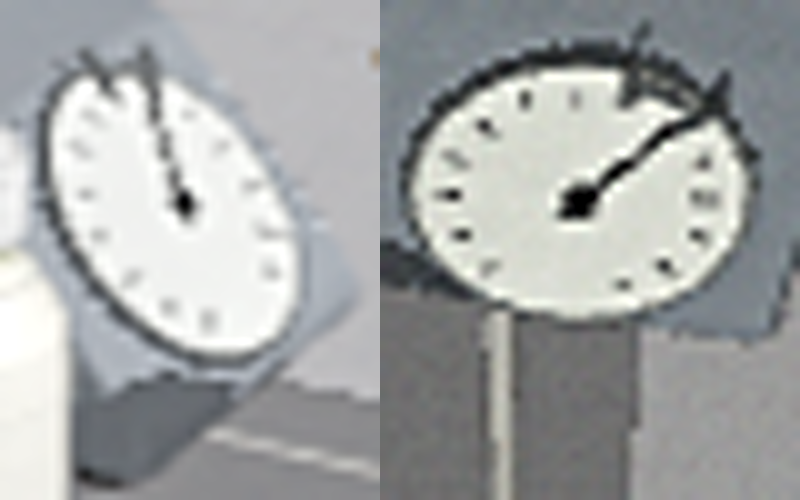

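Both views show the needle (tip at top-crop (715,105)) right at the upper tab. Taking off 33 g (0.4 rad) will bring it near mid-band, so I go for block06 in the -y cell.

```bash
python3 go.py .5344 -.3088 .21 1.423 15 | sed 's/np.float64//g'
```

```text
now [0.6003 0.1225 0.2115] yaw 1.423 turn -0.0 tilt [-0.001 -0.   ] q6 0.22 gap 0.0444 grip 0.0 F [ 0.2 -0.8 -0.8] t 22.6667
[0.01, -2.91, 0.01, (-0.0)],[0.01, -2.91, 0.01, (-0.0)],[0.01, -2.91, 0.01, (-0.0)],[0.01, -2.91, 0.01, (-0.0)],[0.01, -2.91, 0.01, (-0.0)]
[0.01, -2.91, 0.01, (-0.0)],[0.01, -2.91, 0.01, (-0.0)],[0.01, -2.91, 0.01, (-0.0)],[0.01, -2.91, 0.01, (-0.0)],[0.01, -2.91, 0.01, (-0.0)]
[0.01, -2.91, 0.01, (-0.0)],[0.01, -2.91, 0.01, (-0.0)],[0.01, -2.91, 0.01, (-0.0)],[0.01, -2.91, 0.01, (-0.0)],[0.01, -2.91, 0.01, (-0.0)]
```

```bash

python3 -m inch '[0,-2.9,0,0, 0,-2.9,0,0, 0,-2.9,0,0, 0,-2.9,0,0, 0,-2.9,0,0]' >/dev/null
python3 -m inch '[0,-2.9,0,0, 0,-2.9,0,0, 0,-2.9,0,0, 0,-2.9,0,0, 0,-2.9,0,0]' >/dev/null
python3 -m inch '[0,-2.9,0,0, 0,-2.9,0,0, 0,-2.9,0,0, 0,-2.9,0,0, 0,-2.9,0,0]' >/dev/null
python3 -m inch '[0,0,0,0, 0,0,0,0, 0,0,0,0, 0,0,0,0, 0,0,0,0]' >/dev/null
python3 go.py .5344 -.3088 .109 1.423 1
```

```text
now [ 0.5369 -0.3057  0.2121] yaw 1.425 turn 0.002 tilt [0. 0.] q6 -0.5 gap 0.045 grip 0.0 F [0.4 0.  0.2] t 24.3333
[0.2, -0.35, 10.31, np.float64(0.002)],
```

```bash

python3 -m inch '[0.2,-0.3,0.5,0, 0,0,2,0, 0,0,2,0, 0,0,1.5,0, 0,0,0,0]' | grep -E "tcp|wrist"
python3 -m inch '[0,0,1,0, 0,0,1,0, 0,0,0.8,0, 0,0,0.5,0, 0,0,0.4,0]' | grep -E "tcp|wrist"
python3 -m inch '[0,0,0.3,0, 0,0,0.3,0, 0,0,0.1,0, 0,0,0,0, 0,0,0,0]' | grep -E "tcp|wrist"
python3 needle.py n4
```

```text
tcp_pos: [0.5327, -0.3071, 0.1481]
wrist_force: [-1.2, 0.5, -0.3]
tcp_pos: [0.5344, -0.3091, 0.1143]
wrist_force: [0.6, -0.3, 0.3]
tcp_pos: [0.5347, -0.3093, 0.1081]
wrist_force: [-0.2, 0.4, -0.1]
needle 0.36000000000000254 0.3308545352918832 156.56953
```

```bash

python3 -m inch '[0,0,0,0, 0,0,0,0, 0,0,0,0, 0,0,0,0, 0,0,0,0]' -0.5 25 | grep -E "tcp|wrist|gap|grip"
python3 -m inch '[0,0,0,0, 0,0,0,0, 0,0,0,0, 0,0,0,0, 0,0,0,0]' | grep -E "tcp|wrist|gap|grip"
python3 needle.py n5
```

```text
tcp_pos: [0.5345, -0.3092, 0.1079]
wrist_force: [-0.1, 0.3, -0.7]
finger_gap: 0.0214
grip_force: 0.0
tcp_pos: [0.5345, -0.3091, 0.1078]
wrist_force: [-0.2, 0.3, 0.2]
finger_gap: 0.0214
grip_force: 0.0
needle 0.36000000000000254 0.3311388590734827 156.1123
```

No contact: the tips are still above the thin block. I reopen and go lower, using the needle as a touch sensor.

```bash

python3 -m inch '[0,0,0,0, 0,0,0,0, 0,0,0,0, 0,0,0.2,0, 0,0,0.2,0]' 0.05 | grep -E "gap"
python3 -m inch '[0,0,0.2,0, 0,0,0.2,0, 0,0,0.2,0, 0,0,0,0, 0,0,0,0]' | grep -E "tcp|wrist"
python3 needle.py n6
python3 -m inch '[0,0,0.1,0, 0,0,0.1,0, 0,0,0.1,0, 0,0,0,0, 0,0,0,0]' | grep -E "tcp|wrist"
python3 needle.py n7
python3 -m inch '[0,0,0.1,0, 0,0,0.1,0, 0,0,0.1,0, 0,0,0,0, 0,0,0,0]' | grep -E "tcp|wrist"
python3 needle.py n8
```

```text
finger_gap: 0.045
tcp_pos: [0.5344, -0.3091, 0.0976]
wrist_force: [1.1, 0.9, -0.1]
needle 0.36000000000000254 0.33139248048719666 156.25098
tcp_pos: [0.5344, -0.3091, 0.0947]
wrist_force: [-0.3, -0.5, 1.0]
needle 0.3400000000000025 0.3606088941937823 164.62617
tcp_pos: [0.5345, -0.3092, 0.0918]
wrist_force: [0.2, -1.0, 0.8]
needle 0.920000000000003 0.8890489487929684 177.61816
```

```bash

python3 -m inch '[0,0,-0.2,0, 0,0,0,0, 0,0,0,0, 0,0,0,0, 0,0,0,0]' | grep -E "tcp|wrist"
python3 -m inch '[0,0,0,0, 0,0,0,0, 0,0,0,0, 0,0,0,0, 0,0,0,0]' -0.5 25 | grep -E "tcp|wrist|gap|grip"
python3 -m inch '[0,0,0,0, 0,0,0,0, 0,0,0,0, 0,0,0,0, 0,0,0,0]' - 40| grep -E "tcp|wrist|gap|grip"
python3 needle.py n9
```

```text
tcp_pos: [0.5346, -0.3092, 0.0939]
wrist_force: [1.0, -0.8, 0.1]
tcp_pos: [0.5345, -0.3092, 0.0939]
wrist_force: [0.8, -0.6, 0.7]
finger_gap: 0.0293
grip_force: 27.2
tcp_pos: [0.5345, -0.3092, 0.0939]
wrist_force: [-0.3, -1.2, -0.0]
finger_gap: 0.0281
grip_force: 43.4
needle 0.920000000000003 0.8744389947698246 184.50821
```

Gripped block06 (gap 28–29 mm). Lifting it out.

```bash

python3 -m inch '[0,0,-0.2,0, 0,0,-0.3,0, 0,0,-0.5,0, 0,0,-1,0, 0,0,-2,0]' | grep -E "tcp|gap|grip"
python3 -m inch '[0,0,-3,0, 0,0,-3,0, 0,0,-2,0, 0,0,0,0, 0,0,0,0]' | grep -E "tcp|gap|grip"
python3 needle.py n10
python3 go.py .55 .05 .21 1.423 15 | sed 's/np.float64//g'
```

```text
tcp_pos: [0.5333, -0.3082, 0.1327]
finger_gap: 0.0284
grip_force: 43.3
tcp_pos: [0.5355, -0.3099, 0.2164]
finger_gap: 0.0279
grip_force: 43.3
needle 2.220446049250313e-15 -0.04344961729504985 172.43515
now [ 0.5342 -0.309   0.2134] yaw 1.424 turn 0.001 tilt [-0.001  0.001] q6 -0.51 gap 0.0285 grip 43.3 F [ 0.1 -0.5 -0.6] t 30.8667
[0.25, 2.38, 0.02, (0.0)],[0.25, 2.38, 0.02, (0.0)],[0.25, 2.38, 0.02, (0.0)],[0.25, 2.38, 0.02, (0.0)],[0.25, 2.38, 0.02, (0.0)]
[0.25, 2.38, 0.02, (0.0)],[0.25, 2.38, 0.02, (0.0)],[0.25, 2.38, 0.02, (0.0)],[0.25, 2.38, 0.02, (0.0)],[0.25, 2.38, 0.02, (0.0)]
[0.25, 2.38, 0.02, (0.0)],[0.25, 2.38, 0.02, (0.0)],[0.25, 2.38, 0.02, (0.0)],[0.25, 2.38, 0.02, (0.0)],[0.25, 2.38, 0.02, (0.0)]
```

```bash

python3 -m inch '[0.25,2.4,0,0, 0.25,2.4,0,0, 0.25,2.4,0,0, 0.25,2.4,0,0, 0.25,2.4,0,0]' >/dev/null
python3 -m inch '[0.25,2.4,0,0, 0.25,2.4,0,0, 0.25,2.4,0,0, 0.25,2.4,0,0, 0.25,2.4,0,0]' >/dev/null
python3 -m inch '[0.25,2.4,0,0, 0.25,2.4,0,0, 0.25,2.4,0,0, 0.25,2.4,0,0, 0.25,2.3,0,0]' >/dev/null
python3 -m inch '[0,0,3,0, 0,0,3,0, 0,0,3,0, 0,0,3,0, 0,0,3,0]' >/dev/null
python3 -m inch '[0,0,2.5,0, 0,0,2,0, 0,0,1,0, 0,0,0,0, 0,0,0,0]' | grep -E "tcp|wrist|gap|grip"
```

```text
tcp_pos: [0.5491, 0.0515, 0.0083]
wrist_force: [0.3, 0.3, 0.3]
finger_gap: 0.0281
grip_force: 43.3
```

```bash

python3 -m inch '[0,0,0.8,0, 0,0,0.7,0, 0,0,0.5,0, 0,0,0.3,0, 0,0,0,0]' | grep -E "tcp|wrist"
python3 -m inch '[0,0,0.2,0, 0,0,0.2,0, 0,0,0,0, 0,0,0,0, 0,0,0,0]' | grep -E "tcp|wrist"
python3 -m inch '[0,0,0.1,0, 0,0,0.1,0, 0,0,0,0, 0,0,0,0, 0,0,0,0]' | grep -E "tcp|wrist"
```

```text
tcp_pos: [0.5495, 0.0515, -0.0147]
wrist_force: [-0.0, 0.7, -0.9]
tcp_pos: [0.5501, 0.0515, -0.018]
wrist_force: [-0.2, -0.2, -0.4]
tcp_pos: [0.5502, 0.0514, -0.0195]
wrist_force: [-2.0, -0.0, 4.8]
```

Bench contact (4.8 N). I release and retreat up and clear.

```bash

python3 -m inch '[0,0,0,0, 0,0,0,0, 0,0,0,0, 0,0,0,0, 0,0,0,0]' 0.1 | grep -E "wrist|gap|grip"
python3 -m inch '[0,0,-1,0, 0,0,-2,0, 0,0,-3,0, 0,0,-3,0, 0,0,-3,0]' >/dev/null
python3 -m inch '[0,0,-3,0, 0,0,-3,0, 0,2,-2,0, 0,3,0,0, 0,3,0,0]' >/dev/null
python3 -m inch '[0,3.5,0,0, 0,3.5,0,0, 0,3.5,0,0, 0,3.5,0,0, 0,3,0,0]' >/dev/null
python3 -m inch '[0,0,0,0, 0,0,0,0, 0,0,0,0, 0,0,0,0, 0,0,0,0]' | grep -E "clock|tcp"
python3 needle.py n11
cat > band.py <<'E'
from h import *
sy=-.148;ex=np.array([np.cos(sy),np.sin(sy),0]);ey=np.array([-np.sin(sy),np.cos(sy),0]);up=(ex+[0,0,1])/2**.5;nn=(-ex+[0,0,1])/2**.5
for n in ("top0","n3t","n11t"):
    im=cv2.imread(f"pics/{n}.png"); roi=cv2.resize(im[215:270,290:350],None,fx=8,fy=8,interpolation=cv2.INTER_CUBIC)
    g=cv2.cvtColor(roi,cv2.COLOR_BGR2GRAY)
    m=(g>185).astype(np.uint8); cs,_=cv2.findContours(m,cv2.RETR_EXTERNAL,cv2.CHAIN_APPROX_NONE); c=max(cs,key=cv2.contourArea)
    h=cv2.convexHull(c); (x,y),(a,b),t=cv2.fitEllipse(h)
    k=np.zeros_like(g); cv2.drawContours(k,[h],-1,1,-1); d=((g<110)&(k>0)).astype(np.uint8)
    nl,lab,st,ce=cv2.connectedComponentsWithStats(d); i=1+st[1:,4].argmax()
    ys,xs=np.where(lab==i)
    j=((xs-x)**2+(ys-y)**2).argmax()
    # rectified face: angle from dial axes through the plane of the ellipse's centre
    o=plane("top",(290+x/8,215+y/8),.0625)[0]; C=cam("top")[3]
    def A(px,py):
        q=plane("top",(290+px/8,215+py/8),0)[0]-C; p=C+q*(np.dot(o-C,nn)/np.dot(q,nn))-o; return round(float(np.arctan2(-p@ey,p@up)),3),round(float(np.hypot(p@ey,p@up)),4)
    print(n,"ellipse",(290+x/8,215+y/8),"tip",A(xs[j],ys[j]))
    prof=[]
    for a_ in np.arange(-.4,1.1,.04):
        p=proj("top",[o+r*(np.cos(a_)*up-np.sin(a_)*ey) for r in(.038,.041,.044)])
        prof.append(int(cv2.remap(cv2.cvtColor(im,cv2.COLOR_BGR2GRAY),p[None,:,0].astype(np.float32),p[None,:,1].astype(np.float32),cv2.INTER_LINEAR).mean()))
    print(prof)
E
python3 band.py
```

```text
wrist_force: [0.4, 0.3, -0.2]
finger_gap: 0.0467
grip_force: 0.0
clock: 36.28
tcp_pos: [0.5866, 0.2974, 0.1804]
needle 2.220446049250313e-15 -0.04387427307762968 174.14668
top0 ellipse (318.0225658416748, 243.17458724975586) tip (-1.069, 0.0376)
[227, 228, 223, 216, 216, 222, 223, 226, 231, 231, 221, 153, 94, 72, 80, 103, 119, 125, 142, 129, 124, 131, 152, 142, 105, 62, 62, 112, 176, 205, 209, 206, 202, 203, 199, 189, 186, 195]
n3t ellipse (317.9870414733887, 243.20888710021973) tip (0.715, 0.043)
[226, 227, 224, 215, 216, 222, 224, 226, 232, 229, 218, 154, 95, 73, 80, 103, 122, 130, 144, 132, 127, 133, 156, 140, 104, 61, 62, 115, 179, 207, 210, 205, 200, 200, 197, 189, 187, 195]
n11t ellipse (317.95189476013184, 243.2256202697754) tip (0.715, 0.0432)
[223, 224, 221, 214, 214, 221, 223, 225, 229, 227, 218, 155, 97, 74, 81, 104, 121, 133, 145, 133, 128, 129, 150, 141, 108, 61, 64, 113, 177, 204, 209, 206, 201, 201, 195, 189, 188, 195]
```

```bash
cat > nd.py <<'E'
from h import *
sy=-.148;ex=np.array([np.cos(sy),np.sin(sy),0]);ey=np.array([-np.sin(sy),np.cos(sy),0]);up=(ex+[0,0,1])/2**.5;nn=(-ex+[0,0,1])/2**.5
for n in ("top0","n3t","n11t"):
    im=cv2.cvtColor(cv2.imread(f"pics/{n}.png"),cv2.COLOR_BGR2GRAY)
    o=plane("top",(318,243.2),.0625)[0]; f=.05;N=400
    gy,gx=np.mgrid[0:N,0:N]; X=(gx-N/2)/(N/2)*f; Y=(N/2-gy)/(N/2)*f
    P=o+X[...,None]*(-ey)+Y[...,None]*up; uv=proj("top",P.reshape(-1,3)).astype(np.float32).reshape(N,N,2)
    w=cv2.remap(im,uv[...,0],uv[...,1],cv2.INTER_CUBIC)
    r=np.hypot(X,Y); h=(w<70)&(r<.012); hx,hy=X[h].mean(),Y[h].mean()
    A=np.arange(-2,1.5,.01); S=[]
    for a in A:
        rr=np.arange(.014,.033,.001); px=(hx+rr*np.sin(a))/f*N/2+N/2; py=N/2-(hy+rr*np.cos(a))/f*N/2
        S.append(cv2.remap(w,px[None].astype(np.float32),py[None].astype(np.float32),cv2.INTER_LINEAR).mean())
    S=np.array(S);k=S.argmin(); ww=np.clip(190-S,0,None)*(abs(A-A[k])<.2); print(n,"hub",hx.round(4),hy.round(4),"needle",round((ww*A).sum()/ww.sum(),3),int(S[k]))
    T=[]
    for a in A:
        rr=np.arange(.039,.045,.001); px=(hx+rr*np.sin(a))/f*N/2+N/2; py=N/2-(hy+rr*np.cos(a))/f*N/2
        T.append(cv2.remap(w,px[None].astype(np.float32),py[None].astype(np.float32),cv2.INTER_LINEAR).mean())
    T=np.array(T); m=lambda lo,hi:(lambda q:round(A[q][T[q].argmin()],3))((A>lo)&(A<hi)); print("  tabs",m(-.1,.35),m(.4,.9))
E
python3 nd.py
```

```text
top0 hub -0.0012 -0.0017 needle -1.016 28
  tabs 0.16 0.62
n3t hub 0.0 -0.0006 needle 0.557 38
  tabs 0.13 0.61
n11t hub -0.0007 -0.0004 needle 0.15 44
  tabs 0.15 0.63
```

```bash
cat > tx.py <<'E'
from h import *
sy=-.148;ex=np.array([np.cos(sy),np.sin(sy),0]);ey=np.array([-np.sin(sy),np.cos(sy),0]);up=(ex+[0,0,1])/2**.5
o=plane("top",(318,243.4),.0625)[0]; print(o)
for cm,n in (("top","top0"),("top","n11t"),("scene","scene0"),("scene","n11")):
    im=cv2.cvtColor(cv2.imread(f"pics/{n}.png"),cv2.COLOR_BGR2GRAY)
    c=o if cm=="top" else plane("scene",(315.3,185.15),.0625)[0]
    print(n,"angle cols",c.round(4)); A=np.arange(-.16,.95,.06); print("      ",*["%4d"%round(a*100) for a in A])
    for r in(.054,.051,.048,.045,.042,.039,.036,.033,.028,.022,.016):
        p=proj(cm,[c+r*(np.cos(a)*up-np.sin(a)*ey) for a in A]).astype(np.float32)
        print("%.3f"%r,*["%4d"%v for v in cv2.remap(im,p[None,:,0].copy(),p[None,:,1].copy(),cv2.INTER_LINEAR)[0]])
E
python3 tx.py
```

```text
[ 0.40970441 -0.20305629  0.0625    ]
top0 angle cols [ 0.4097 -0.2031  0.0625]
        -16  -10   -4    2    8   14   20   26   32   38   44   50   56   62   68   74   80   86   92
0.054   61   66   69   82   83   85   95   79  120  136  139   91   67  114  133  134  133  131  132
0.051   45   53   56   47   59   63   61   63   65   81   83   92   49   66  106  137  125  131  136
0.048   89   75   87   66   63  102   94   88   84   70   81   74   52   57   61   82   48  101   99
0.045  213  222  235  167   87   86   91   99   89   68  107  108   77   56  118  154  142  138  142
0.042  230  231  236  194   92   68   97   76   90   98   87  109   85   67  134  206  232  225  238
0.039  219  222  220  195   93   70  129  189  224  193  203  212   99   47  142  236  229  223  219
0.036  213  219  218  191  120  113  180  227  233  232  235  195  130  144  207  224  223  207  168
0.033  212  218  220  207  192  195  224  227  225  225  226  208  186  216  219  225  223  224  202
0.028  217  219  218  219  221  223  223  221  220  219  219  220  219  221  220  220  221  221  221
0.022  21
[... 3258 characters left out ...]
 240  227  188  125  110  146  169  185  183  172  145  118  122  148  200  214  215  208  200
0.039  247  228  191  155  147  177  219  243  239  209  162  143  141  187  229  242  247  237  227
0.036  245  244  231  203  177  180  206  236  245  222  200  181  188  225  245  248  245  237  228
0.033  245  251  234  202  166  174  201  221  216  211  214  218  234  248  247  246  232  211  222
0.028  245  230  204  177  151  170  197  225  236  242  246  245  245  244  244  244  244  243  243
0.022  221  202  181  169  166  182  199  216  227  234  240  245  245  244  243  243  242  241  242
0.016  158  148  135  133  147  164  180  196  214  222  229  237  244  247  246  245  244  244  244
```

In both views the needle now lies on the lower tab, about -0.24 rad from the middle. With block06 on, it stood at about +0.17, safely inside. So the band is about 132 g above the start load, and block06 goes back into the -y cell.

```bash
python3 go.py .5502 .0514 .03 1.424 10 | sed 's/np.float64//g'
```

```text
now [0.5867 0.2975 0.1803] yaw 1.422 turn -0.002 tilt [0. 0.] q6 0.5 gap 0.047 grip 0.0 F [1.  0.3 0.3] t 36.3833
[-0.0, -2.49, 1.5, (-0.0)],[-0.0, -2.49, 1.5, (-0.0)],[-0.0, -2.49, 1.5, (-0.0)],[-0.0, -2.49, 1.5, (-0.0)],[-0.0, -2.49, 1.5, (-0.0)]
[-0.0, -2.49, 1.5, (-0.0)],[-0.0, -2.49, 1.5, (-0.0)],[-0.0, -2.49, 1.5, (-0.0)],[0.0, -2.49, 1.5, (-0.0)],[0.0, -2.49, 1.5, (-0.0)]
```

```bash

python3 -m inch '[0,-2.8,0,0, 0,-2.8,0,0, 0,-2.8,0,0, 0,-2.8,0,0, 0,-2.8,0,0]' >/dev/null
python3 -m inch '[0,-2.8,0.5,0, 0,-2.8,1,0, 0,-2.8,2,0, 0,-2.4,2.5,0, 0,0,3,0]' >/dev/null
python3 -m inch '[0,0,3,0, 0,0,2.5,0, 0,0,0.5,0, 0,0,0,0, 0,0,0,0]' | grep tcp
python3 go.py .5502 .0514 -.018 1.424 1
```

```text
tcp_pos: [0.5508, 0.0531, 0.0309]
now [0.5508 0.0531 0.0309] yaw 1.424 turn -0.0 tilt [0.001 0.   ] q6 0.1 gap 0.0469 grip 0.0 F [-0.3  0.1  0.2] t 37.6333
[0.03, -0.18, 4.89, np.float64(-0.0)],
```

```bash

python3 -m inch '[0,-0.15,1.5,0, 0,0,1.5,0, 0,0,1,0, 0,0,0.5,0, 0,0,0.2,0]' >/dev/null
python3 -m inch '[0,0,0.2,0, 0,0,0,0, 0,0,0,0, 0,0,0,0, 0,0,0,0]' | grep -E "tcp|wrist"
python3 -m inch '[0,0,0,0, 0,0,0,0, 0,0,0,0, 0,0,0,0, 0,0,0,0]' -0.5 40 | grep -E "tcp|wrist|gap|grip"
python3 -m inch '[0,0,0,0, 0,0,0,0, 0,0,0,0, 0,0,0,0, 0,0,0,0]' | grep -E "tcp|wrist|gap|grip"
```

```text
tcp_pos: [0.5504, 0.052, -0.0186]
wrist_force: [-0.4, 0.7, -0.1]
tcp_pos: [0.5504, 0.0519, -0.0186]
wrist_force: [-0.8, 0.9, 5.7]
finger_gap: 0.0281
grip_force: 39.8
tcp_pos: [0.5504, 0.0519, -0.0186]
wrist_force: [-1.0, -0.4, 5.0]
finger_gap: 0.0285
grip_force: 39.8
```

```bash

python3 -m inch '[0,0,-0.5,0, 0,0,-2,0, 0,0,-3.5,0, 0,0,-3.5,0, 0,0,-3.5,0]' | grep -E "tcp|gap|grip"
python3 -m inch '[0,0,-3.5,0, 0,0,-3.5,0, 0,0,-3,0, 0,0,0,0, 0,0,0,0]' | grep -E "tcp|gap|grip"
python3 go.py .5345 -.3092 .21 1.424 10 | sed 's/np.float64//g'
```

```text
tcp_pos: [0.5491, 0.0519, 0.1118]
finger_gap: 0.0285
grip_force: 39.5
tcp_pos: [0.5513, 0.0518, 0.213]
finger_gap: 0.0285
grip_force: 39.5
now [0.5513 0.0518 0.213 ] yaw 1.424 turn 0.0 tilt [ 0.004 -0.   ] q6 0.1 gap 0.0285 grip 39.5 F [ 0.   0.3 -1.4] t 40.1333
[-0.36, -3.6, 0.03, (0.0)],[-0.36, -3.6, 0.03, (0.0)],[-0.36, -3.6, 0.03, (0.0)],[-0.36, -3.6, 0.03, (0.0)],[-0.36, -3.6, 0.03, (0.0)]
[-0.36, -3.6, 0.03, (0.0)],[-0.36, -3.6, 0.03, (0.0)],[-0.36, -3.6, 0.03, (0.0)],[-0.36, -3.6, 0.03, (0.0)],[-0.36, -3.6, 0.03, (0.0)]
```

```bash

python3 -m inch '[-0.35,-3.6,0,0, -0.35,-3.6,0,0, -0.35,-3.6,0,0, -0.35,-3.6,0,0, -0.35,-3.6,0,0]' >/dev/null
python3 -m inch '[-0.35,-3.6,0,0, -0.35,-3.6,0,0, -0.35,-3.6,0,0, -0.35,-3.6,0,0, -0.35,-3.6,0,0]' >/dev/null
python3 -m inch '[0,0,0,0, 0,0,0,0, 0,0,0,0, 0,0,0,0, 0,0,0,0]' |grep -E "gap|grip"
python3 go.py .5345 -.3092 .10 1.424 1
```

```text
finger_gap: 0.0285
grip_force: 39.6
now [ 0.532  -0.3077  0.2106] yaw 1.426 turn 0.002 tilt [-0.001  0.001] q6 -0.51 gap 0.0285 grip 39.6 F [-0.2  0.8  0. ] t 41.3833
[-0.27, -0.11, 11.06, np.float64(0.002)],
```

```bash

python3 -m inch '[-0.25,-0.1,0.5,0, 0,0,2,0, 0,0,2,0, 0,0,1,0, 0,0,1,0]' | grep -E "tcp"
python3 -m inch '[0,0,1,0, 0,0,1,0, 0,0,0.8,0, 0,0,0.6,0, 0,0,0.4,0]' | grep -E "tcp|wrist"
python3 -m inch '[0,0,0.2,0, 0,0,0.2,0, 0,0,0.1,0, 0,0,0,0, 0,0,0,0]' | grep -E "tcp|wrist|grip"
python3 needle.py m1
```

```text
tcp_pos: [0.5341, -0.3096, 0.1447]
tcp_pos: [0.5342, -0.3106, 0.1071]
wrist_force: [0.6, 0.1, -1.2]
tcp_pos: [0.5345, -0.3108, 0.1032]
wrist_force: [0.9, -0.6, -0.6]
grip_force: 39.6
needle 2.220446049250313e-15 -0.04235114400715203 171.48808
```

```bash

python3 -m inch '[0,0,0.2,0, 0,0,0.1,0, 0,0,0.1,0, 0,0,0,0, 0,0,0,0]' | grep -E "tcp|wrist"
python3 needle.py m2
python3 -m inch '[0,0,0.1,0, 0,0,0.1,0, 0,0,0,0, 0,0,0,0, 0,0,0,0]' | grep -E "tcp|wrist"
python3 needle.py m3
```

```text
tcp_pos: [0.5343, -0.3106, 0.0988]
wrist_force: [0.4, 0.1, -0.5]
needle 0.18000000000000238 0.17732602714737486 165.83163
tcp_pos: [0.5343, -0.3107, 0.0969]
wrist_force: [-0.3, 0.2, -1.1]
needle 0.5000000000000027 0.5031869732837966 166.87637
```

The block is on the floor, since the needle moved past the expected load. I release, retreat and check.

```bash

python3 -m inch '[0,0,0,0, 0,0,0,0, 0,0,0,0, 0,0,0,0, 0,0,0,0]' 0.05 | grep -E "wrist|grip|gap"
python3 -m inch '[0,0,-0.5,0, 0,0,-1,0, 0,0,-2,0, 0,0,-3,0, 0,0,-3,0]' >/dev/null
python3 -m inch '[0,0,-3,0, 0,3.5,0,0, 0,3.5,0,0, 0,3.5,0,0, 0,3.5,0,0]' >/dev/null
python3 -m inch '[0,3.8,0,0, 0,3.8,0,0, 0,3.8,0,0, 0,3.8,0,0, 0,3.8,0,0]' >/dev/null
python3 -m inch '[0,3.8,0,0, 0,0,0,0, 0,0,0,0, 0,0,0,0, 0,0,0,0]' |grep -E "clock|tcp"
python3 needle.py n11; python3 nd.py | tail -2; python3 tx.py | grep -A9 n11 | grep -E "n11|col|0.042|0.039|0.036|0.033|0.028|  "
python3 - <<'E'
from h import *
t=cv2.imread("pics/n11t.png"); a=cv2.imread("pics/top0.png")
c3=lambda x,y:(275+x/3.571,155+(y-325)/3.571)
g=cv2.cvtColor(t,cv2.COLOR_BGR2GRAY)
sy=-.148; ex=np.array([np.cos(sy),np.sin(sy),0]);ey=np.array([-np.sin(sy),np.cos(sy),0])
# dark bolt holes inside the pan
nl,l,st,ce=cv2.connectedComponentsWithStats((cv2.resize(g[155:217,275:387],None,fx=4,fy=4,interpolation=cv2.INTER_CUBIC)<45).astype(np.uint8))
for i in range(1,nl):
    if 8<st[i,4]<200:
        uv=(275+ce[i][0]/4,155+ce[i][1]/4); d=plane("top",uv,.13)[0]-[.5487,-.2244,.13]; print(np.round(uv,1),st[i,4],"pan xy",round(d@ex,4),round(d@ey,4))
d=cv2.absdiff(t,a).max(2); 
for n,(x,y,w,h) in {"bottle":(243,230,24,26),"battery":(222,138,34,20),"driver":(158,136,46,16)}.items(): print(n,(d[y:y+h,x:x+w]>60).mean().round(3))
E
```

```text
wrist_force: [-0.1, 0.2, -0.4]
finger_gap: 0.0444
grip_force: 0.0
clock: 45.85
tcp_pos: [0.5882, 0.0523, 0.2224]
needle 0.36000000000000254 0.3300434918035378 158.94766
n11t hub -0.0 -0.0006 needle 0.559 36
  tabs 0.13 0.61
n11t angle cols [ 0.4097 -0.2031  0.0625]
        -16  -10   -4    2    8   14   20   26   32   38   44   50   56   62   68   74   80   86   92
0.054   59   64   66   77   78   80   95   74  113  127  136   88   63  110  128  125  125  131  126
0.051   44   48   54   45   56   56   58   58   60   77   78   87   43   59  101  126  120  126  127
0.048   86   70   87   64   62   97   86   79   76   68   81   72   52   53   57   77   44   96   91
0.045  205  214  224  157   83   84   88   95   84   66  105  100   75   54  113  148  134  131  138
0.042  220  221  226  185   86   66  100   83   90   92   77  106   87   67  133  198  219  214  229
0.039  209  211  209  185   89   65  127  184  213  187  199  208   90   40  137  227  222  216  208
0.036  204  209  208  179  113  108  172  219  228  232  195  127   60  103  191  217  218  199  155
0.033  204  209  210  197
[... 1379 characters left out ...]
 187.4] 35 pan xy 0.0127 -0.0452
[361.8 187.4] 51 pan xy 0.0189 -0.0867
[312.1 191.2] 34 pan xy -0.0113 0.0431
[296.1 192.6] 66 pan xy -0.0212 0.0846
[379.1 192.4] 14 pan xy 0.0122 -0.1339
[327.9 196.2] 73 pan xy -0.0183 -0.0002
[311.1 198.4] 54 pan xy -0.0307 0.0433
[345.  196.4] 18 pan xy -0.0119 -0.0453
[298.4 198.1] 10 pan xy -0.035 0.0767
[343.8 203.7] 84 pan xy -0.0319 -0.0443
[378.2 201.5] 13 pan xy -0.0124 -0.1342
[359.7 203.4] 73 pan xy -0.0249 -0.0859
[299.7 203.5] 21 pan xy -0.0487 0.0714
[378.1 203.9] 11 pan xy -0.0189 -0.1346
[298.9 207.8] 74 pan xy -0.0605 0.0719
[376.3 209.7] 62 pan xy -0.035 -0.1314
[297.8 214.7] 61 pan xy -0.0788 0.0723
bottle 0.22
battery 0.303
driver 0.235
```

```bash
python3 - <<'E'
from h import *
b=cv2.imread("pics/n11.png")
for ref in("s1","n3","scene0"):
    a=cv2.imread(f"pics/{ref}.png"); d=cv2.absdiff(a,b).max(2)
    for n,p in {"bottle":(.408,-.028,.03),"bottletop":(.408,-.028,.15),"battery":(.688,.029,.005),"driver":(.702,.19,.01)}.items():
        u,v=proj("scene",p)[0].astype(int); print(ref,n,(u,v),(d[v-8:v+9,u-10:u+11]>60).mean().round(3))
E
python3 - <<'E'
from workcell import env
print(env.hand_in())
E
```

```text
s1 bottle (np.int64(291), np.int64(223)) 0.104
s1 bottletop (np.int64(293), np.int64(181)) 0.291
s1 battery (np.int64(189), np.int64(217)) 0.639
s1 driver (np.int64(146), np.int64(244)) 0.0
n3 bottle (np.int64(291), np.int64(223)) 0.0
n3 bottletop (np.int64(293), np.int64(181)) 0.0
n3 battery (np.int64(189), np.int64(217)) 0.006
n3 driver (np.int64(146), np.int64(244)) 0.0
scene0 bottle (np.int64(291), np.int64(223)) 0.566
scene0 bottletop (np.int64(293), np.int64(181)) 0.092
scene0 battery (np.int64(189), np.int64(217)) 0.081
scene0 driver (np.int64(146), np.int64(244)) 0.0
the job is handed in; nothing more can be done
None
```

I handed the job in with blocks 24, 18 and 06 flat in the three pan cells and the needle between the tabs, about 0.19 rad above the middle (limit 0.26); no verdict came back, and I saw no sign that the tabs or bystanders moved.

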